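# Load and dose the mug washer

### The arm

A 6-joint arm with a two-finger parallel gripper is mounted at the origin on the work surface. World frame = base frame: x ahead of the robot, y to its left, z up, the work surface at z = 0. Lengths are in m, angles in rad, forces in N, time in s.
With the tool pointing down it reaches from about 0.3 to 0.775 m from the base axis. Payload 14.6 kg.
Tool frame: the origin (TCP) lies on the mounting face of the last link; the fingertips stand 199 mm ahead of it and the grasp point (between the pads) lies 180 mm ahead of it; z points along the fingers, y is the line along which they close (so a half turn about z gives the same grasp; the last joint's range is limited). The gripper opens to 94 mm and grips with 3 to 60 N. Pads are 16 mm wide; open, the fingers measure 119 mm over their backs; the gripper's body (75 mm by 177 mm) begins 78 mm behind the grasp point.
Start: joints at [1.102, 0.3, 1.521, -0, 1.321, -0.067], TCP at [0.215, 0.506, 0.405] pointing down, gripper open.
Joint ranges: [-3.03, 3.03], [-0.79, 2.21], [0.23, 2.52], [-1.04, 4.18], [0, 3.07], [-2.55, 2.55]. Speed limits (rad/s): [2.22, 2.22, 2.57, 3.14, 3.14, 3.14].

### API

Orientations are given as [roll, pitch, yaw] about the fixed x, y, z axes, in that order (R = Rz(yaw) Ry(pitch) Rx(roll)).
In Python, from station import telemetry, cams, workorder, finder gives the robot as it stands.
- The arm moves only by the tool jog_arm, never from a script. Its argument "rows" is a list of rows, each an object with "gripper": the finger opening in m, from 0 to 0.094; "slide": the shift along the tool's x, y, z in m, a list of three; "spin": the turn about the tool's z in rad. In form: [{"gripper": gripper, "slide": [tx, ty, tz], "spin": spin}, ...]. A call has 1 to 8 rows; each row is the pose to reach, as a shift and turn from the pose commanded when the call began, along the tool's axes at that moment; what a row does not reach only later rows make up. A row lasts 1/10 s, in which the tool goes at most 50 mm and 8.59 degrees, less where a joint would pass 70% of its speed; a pose out of reach is approached as far as the arm can. A call with a gripper value outside its range is refused whole. The fingers move at their own pace and stop on an object; "squeeze" is the grip in N (left out, the last holds). Time passes only in rows, so rows that repeat a pose let the fingers close. It gives the time, the measured TCP pose, the force, the opening and the grip force at its end, in the units of the state.
- telemetry.get_obs(): the state, without advancing time (a new reading comes with each control period).
- cams.camera(name): name is "scene" or "top" or "wrist"; returns (picture, depth): 384x512x3 uint8, red, green, blue; 384x512 float32, m along the optical axis (not along the pixel's ray), 0 where there is no reading.
- cams.camera_info(name): a dict with "camera_matrix" (3x3 intrinsics, pixels), "R" (3x3) and "t" (3): a world point X has camera coordinates R X + t; the wrist camera has in their place "tool_from_camera" (4x4, takes a point from camera to tool coordinates, whose origin is the TCP and whose axes are the flange's). Camera axes: x right, y down, z forward; pixel columns grow to the right and rows downward; lengths in m; the calibration is good to about 2 mm. A picture is of the moment at which its call begins: read the wrist's pose just before it. camera_info takes no time and is no camera call.
- workorder.hand_in(): hands the job in; it is judged then, once.
Trained networks look in the newest picture that a camera, given by its name, has taken for a name from the list of things; names that differ only in an ending like _2 or _b are one class to them, and where a whole thing is asked for, a point or a joint stands for the part that bears it (a point fixed in the world has none). Each returns a list of dicts, best first, with "confidence" (0 to 1); they miss things now and then, are a little off and sometimes report something else, mostly with a low value. They report only what shows in the picture. A call takes as long as a camera call.
- finder.find_in(target, camera): "point" ([x, y, z] in m, in world coordinates, good to about 4 mm: the middle of the surface that is visible of it).
- finder.masks_of(target, camera): "region" (384x512 bool, what is visible of it).
The state is a dict: "time_s": time; "qpos": joint angles; "joint_vel": joint speeds; "tau": joint torques, N m; "ee_pos": TCP position; "eef_rot": TCP orientation; "force": force on the tool from outside, world axes, zero at the start; "moment": the same for the moment, N m; "grip_width": finger opening in m; "grip_force": force on a finger pad.
Only numpy, scipy, OpenCV 4.12 (cv2) and the standard library are available. Lean on these libraries where they do the work, as an engineer would, in place of code of your own. Each camera call takes 0.05 s, during which the arm holds its last target. There are 200 camera calls.

### The job

Load the mug washer: raise its front sash all the way, pull the tray fully out, stand every mug upright on the tray, push the tray fully home and lower the sash right down. Then swing the dust cover on the dosing tower well aside on its pin until the port is completely clear, drop every cleaning block on the table through the port, and swing the cover back fully shut. Leave the sugar jar, the syrup bottle and the bowl where they stand.

Things in the scene. Friction and masses are not known exactly. Their poses are not given: they have to be found in the camera images.
- washer: White tabletop mug washer, fixed. Origin on the table, midway along its wash bay's front plane; x points into the machine, away from the robot, y to its left, z up. In mm: bay x 0 to 150, y -130 to 130, roof top z 150, entrance 136 high. Dosing tower on its left: x -100 to 90, y 130 to 250, top z 200. Slim sash guides at x -8, y +-123 rise to z 270 (look only).
- sash (a joint): Height of the clear sash closing the bay's front: 0 = right down, 0.12 m = fully raised. Slides straight up and stays where left (9 N to raise, 4 N to lower). Panel 236 mm wide, 128 mm tall, 8 mm thick, in the washer's plane x = -6 mm; its lower edge is 22 mm over the table when down.
- sash_handle (a point): Middle of the sash's blue handle: a level round bar, 14 mm thick, 100 mm long along the washer's y, on two posts above the sash; 188 mm over the table when the sash is down. Can be pinched from above.
- tray (a joint): How far the wire-look steel tray is pulled out: 0 = fully home in the bay, 0.15 m = fully out. Slides along the washer's -x; friction 1.5 N; stays where it is left. The sash does not touch the tray, but a mug cannot pass a lowered sash.
- tray_mid (a point): Middle of the tray floor's top surface, 12 mm over the table; axes as the washer's. At joint 0 it lies 60 mm behind the washer's origin. Inside its 8 mm high rim the floor is 106 mm (x) by 218 mm (y): two mugs fit side by side at y = +55 and -55 mm, handles along y.
- tray_handle (a point): Middle of the tray's blue handle: a level round bar, 12 mm thick and 90 mm long along the washer's y, 42 mm over the table and 140 mm in front (-x) of tray_mid. Can be pinched from above.
- cover (a joint): Angle of the black dust cover about its upright pin at cover_pin: 0 = shut, over the port; grows counter-clockwise seen from above, i.e. its knob goes from the far side of the pin outward to the washer's left; stop at 2.1 rad. The port is completely clear from 1.6 rad. Light friction, stays where it is left.
- cover_knob (a point): Point to grip on the orange knob, 34 mm above the cover's underside (236 mm over the table): an upright cylinder 22 mm in diameter and 36 mm tall standing on the cover (knob from 210 to 246 mm over the table), 115 mm from the pin's axis. The cover is a plate 8 mm thick, 80 mm wide, reaching 138 mm from the pin.
- cover_pin (a point): Axis of the cover's pin, on the tower's top face (200 mm over the table), 85 mm in front of the port's middle. Axes as the washer's.
- port (a point): Middle of the port's mouth in the tower's top face, 200 mm over the table; axes as the washer's. Rectangular hole 88 mm (x) by 68 mm (y), straight walls, floor 60 mm over the table.
- mug1: White ceramic mug standing on the table, 64 mm in diameter at the rim, 85 mm tall, walls 5 mm, 0.22 kg; origin at the middle of its underside, z up, handle on its +y side reaching about 60 mm from the axis. Can be gripped across the body along its x, near the rim. One or two mugs are there.
- mug2: A mug like mug1.
- block1: Blue and white cleaning block, 62 mm (x) by 36 mm (y) by 28 mm tall, 0.07 kg, flat on the table; origin at the middle of its underside. One to three blocks are there. A block may fall into the port and lie in it any way.
- block2: A block like block1.
- block3: A block like block1.
- sugar_jar: Bystander: amber glass jar with wooden cap, 70 mm in diameter, 100 mm tall; origin under its middle.
- syrup: Bystander: amber syrup bottle, 60 mm in diameter, 190 mm tall; origin under its middle.
- bowl: Bystander: blue bowl, 120 mm in diameter, 55 mm tall; origin under its middle.

How it is judged:
By the outcome, as a careful person would: the job done as asked, in the order asked, and still so for the second after the job is handed in, with the robot touching nothing.
Of mug1, mug2 only 1 to 2 are there at a start; the rules pass over those that are not, and their reading is None.
Of block1, block2, block3 only 1 to 3 are there at a start; the rules pass over those that are not, and their reading is None.
At some moment in a run one of mug1, mug2, block1, block2, block3 may be knocked a few centimetres aside while the robot is not near it.
It also fails if it takes over 210 s, if anything falls off the work surface, if the arm or the gripper's body presses on something with over 40 N, if the wrist force passes 120 N, or if a joint passes its speed limit or range.

## Working session

There is one attempt and no reset: what is moved stays moved. The work goes in short steps, Python scripts to look and compute and a tool call to move; the robot and the scene stay as the last step left them, time stands still between calls to the robot, and variables do not carry over. Pictures are saved under pics/ and viewed, at most 14 in all, crops included, and the job is handed in when it is done.

Besides the shell and the picture viewer there is one more tool, called after "Call:" as name(argument=value, ...) on one line, values as JSON. jog_arm: Moves the arm, as the interface text tells. Its arguments: {"type":"object","properties":{"rows":{"type":"array","items":{"type":"object","properties":{"gripper":{"type":"number"},"slide":{"type":"array","items":{"type":"number"}},"spin":{"type":"number"}}}},"squeeze":{"type":"number"}},"required":["rows"]}

```bash
ls; mkdir -p pics; cat > h.py <<'E'
import numpy as np, cv2
from scipy.spatial.transform import Rotation as Ro
from station import telemetry, cams, workorder, finder
def snap(n,f):
    p,d=cams.camera(n); cv2.imwrite('pics/'+f,cv2.cvtColor(p,cv2.COLOR_RGB2BGR)); return p,d
def cloud(n,d,o=None):
    i=cams.camera_info(n); K=np.array(i['camera_matrix']); v,u=np.indices(d.shape)
    P=np.stack([(u-K[0,2])/K[0,0]*d,(v-K[1,2])/K[1,1]*d,d],-1)
    if n=='wrist':
        T=np.array(i['tool_from_camera']); P=P@T[:3,:3].T+T[:3,3]
        R=Ro.from_euler('xyz',o['eef_rot']).as_matrix(); return P@R.T+np.array(o['ee_pos'])
    return (P-np.array(i['t']))@np.array(i['R'])
E
python3 - <<'E'
from h import *
o=telemetry.get_obs(); print(o)
for n in ['scene','top']:
    p,d=snap(n,n+'1.png')
    for t in ['sash_handle','tray_handle','cover_knob','cover_pin','port','mug1','block1','sugar_jar','syrup','bowl','washer']:
        try: print(n,t,[(np.round(r['point'],3).tolist(),round(r['confidence'],2)) for r in finder.find_in(t,n)])
        except Exception as e: print(t,e)
E
```

```text
pics
{'time_s': 0.0, 'qpos': array([ 1.10244247e+00,  3.00497633e-01,  1.52160584e+00, -1.54103369e-05,
        1.32071348e+00, -6.65739151e-02]), 'joint_vel': array([ 1.51540285e-03,  1.70322934e-03,  1.62785316e-04,  6.52269010e-04,
       -3.24839687e-04,  9.20065214e-05]), 'tau': array([ 1.57338718e-04, -5.31797755e+01, -3.52742493e+01,  7.07806530e-02,
        2.43121921e-02, -7.96749623e-05]), 'ee_pos': array([0.21505636, 0.50617481, 0.40406116]), 'eef_rot': array([-3.14037008e+00, -6.65526162e-05,  2.73981650e+00]), 'force': array([ 0.37395019, -0.16951254, -0.52439453]), 'moment': array([ 0.02911992,  0.00769008, -0.01502387]), 'grip_force': 0.0, 'grip_width': 0.09386205680315471}
scene sash_handle [([0.654, 0.001, 0.128], 0.89)]
scene tray_handle [([0.593, -0.021, 0.022], 0.58)]
scene cover_knob [([0.651, 0.187, 0.212], 0.96), ([0.654, 0.005, 0.128], 0.39)]
scene cover_pin [([0.684, 0.038, 0.151], 0.58)]
scene port [([0.688, 0.035, 0.148], 0.97)]
scene mug1 [([0.416, 0.236, 0.054], 0.92), ([0.412, 0.367, 0.06], 0.58)]
scene block1 [([0.476, -0.439, 0.027], 0.88), ([0.393, -0
[... 451 characters left out ...]
93, 0.206], 0.91), ([0.594, 0.002, 0.019], 0.69)]
top cover_pin [([0.69, 0.072, 0.146], 0.8), ([0.699, -0.294, 0.126], 0.39)]
top port [([0.69, 0.072, 0.149], 0.62)]
top mug1 [([0.422, 0.266, 0.035], 0.82), ([0.414, 0.383, 0.04], 0.71), ([0.472, 0.605, 0.024], 0.36)]
top block1 [([0.394, -0.319, 0.025], 0.55), ([0.565, -0.306, 0.028], 0.47), ([0.47, -0.424, 0.03], 0.44)]
top sugar_jar [([0.618, 0.467, 0.097], 0.84), ([0.654, -0.0, 0.126], 0.33)]
top syrup [([0.621, 0.471, 0.101], 0.72), ([0.699, -0.294, 0.129], 0.58)]
top bowl [([0.688, 0.071, 0.148], 0.72), ([0.475, 0.603, 0.025], 0.71)]
top washer [([0.686, 0.068, 0.145], 0.65), ([0.394, -0.318, 0.027], 0.5), ([0.596, 0.003, 0.018], 0.37)]
```

View pics/top1.png

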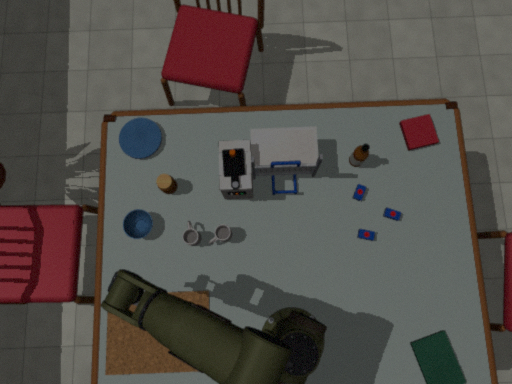

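View pics/scene1.png

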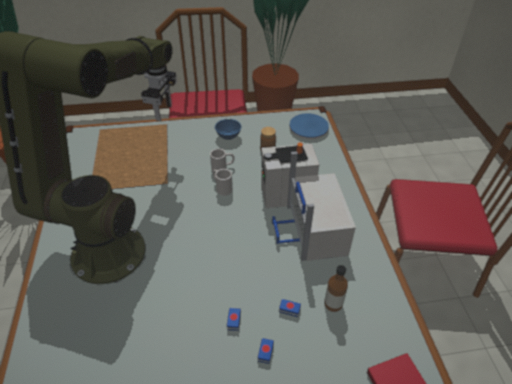

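```bash
python3 - <<'E'
from h import *
for n in ['top','scene']:
    p,d=cams.camera(n); C=cloud(n,d); np.save(n+'.npy',C)
    i=cams.camera_info(n); print(n,-np.array(i['R']).T@np.array(i['t']))
    for t in ['sash_handle','tray_handle','cover_knob','mug1','block1']:
        for r in finder.masks_of(t,n):
            m=r['region']&(d>0)
            if r['confidence']<.4 or m.sum()<10: continue
            Q=C[m]; zt=np.percentile(Q[:,2],97); T=Q[Q[:,2]>zt-.012]
            (c,s,a)=cv2.minAreaRect((T[:,:2]*1000).astype(np.float32))
            print(n,t,round(r['confidence'],2),m.sum(),'ztop',round(zt,3),'rect',np.round(c,0),np.round(s,0),round(a,1),'mean',np.round(T.mean(0),3))
E
```

```text
top [0.24163408 0.09690955 1.73019247]
top sash_handle 0.8 697 ztop 0.205 rect [656.   1.] [ 10. 108.] 0.2 mean [0.657 0.003 0.202]
top tray_handle 0.74 154 ztop 0.053 rect [580.   1.] [93. 11.] 90.0 mean [ 0.58  -0.001  0.048]
top cover_knob 0.67 660 ztop 0.243 rect [694. 195.] [18. 21.] 85.3 mean [0.694 0.196 0.243]
top cover_knob 0.42 147 ztop 0.035 rect [ 570. -306.] [35. 61.] 65.2 mean [ 0.57  -0.306  0.029]
top mug1 0.88 293 ztop 0.09 rect [411. 378.] [62. 63.] 72.2 mean [0.41  0.378 0.085]
top mug1 0.72 283 ztop 0.089 rect [417. 254.] [62. 74.] 66.2 mean [0.42  0.254 0.085]
top block1 0.72 125 ztop 0.036 rect [ 474. -431.] [59. 33.] 71.9 mean [ 0.474 -0.43   0.029]
top block1 0.56 154 ztop 0.035 rect [ 397. -319.] [62. 36.] 79.3 mean [ 0.397 -0.319  0.028]
top block1 0.43 151 ztop 0.035 rect [ 571. -306.] [36. 64.] 63.1 mean [ 0.57  -0.306  0.029]
scene [ 0.35982323 -1.00887374  1.23685457]
scene sash_handle 0.61 621 ztop 0.205 rect [654.  -2.] [ 12. 109.] 0.2 mean [ 0.654 -0.005  0.202]
scene sash_handle 0.56 7283 ztop 0.223 rect [640.  50.] [150. 362.] 0.9 mean [0.651 0.104 0.23 ]
scene tray_handle 0.75 298 ztop 0.051 rect [576.   0.] [ 12. 101.] 0.5 mean [ 0.576 -0.003  0.048]
scene cover_knob 0.8 436 ztop 0.246 rect [676. 165.] [92. 20.] 61.8 mean [0.688 0.188 0.246]
scene mug1 0.96 421 ztop 0.088 rect [417. 252.] [66. 61.] 84.3 mean [0.417 0.252 0.084]
scene mug1 0.72 369 ztop 0.088 rect [407. 377.] [67. 63.] 48.5 mean [0.409 0.376 0.083]
scene mug1 0.72 209 ztop 0.052 rect [576.  -6.] [12. 88.] 0.5 mean [ 0.576 -0.008  0.048]
scene block1 0.75 274 ztop 0.033 rect [ 567. -308.] [36. 62.] 61.8 mean [ 0.566 -0.309  0.028]
scene block1 0.69 308 ztop 0.033 rect [ 472. -433.] [63. 35.] 68.6 mean [ 0.471 -0.435  0.028]
scene block1 0.52 286 ztop 0.033 rect [ 392. -319.] [64. 36.] 76.6 mean [ 0.393 -0.321  0.028]
```

The top view shows the washer aligned with world axes: sash handle at (285,164), tray handle at (285,190) and cover knob at (232,153). The mugs are at (192,237) and (223,233), and three blocks are near (359,192), (392,214) and (367,235). The scene view agrees.

Washer origin is about (0.66, 0, 0) with yaw about 0.

```bash
cat >> h.py <<'E'
def go(x,y,z,phi=None,o=None):
    """slide, spin from current pose to grasp point (x,y,z), closing line at angle phi (deg)"""
    o=o or telemetry.get_obs(); R=Ro.from_euler('xyz',o['eef_rot']).as_matrix()
    s=R.T@(np.array([x,y,z+.18])-o['ee_pos'])
    cur=np.degrees(np.arctan2(R[1,1],R[0,1])); sp=0
    if phi is not None: sp=-((phi-cur+90)%180-90)
    print('t',round(o['time_s'],1),'gp',np.round(o['ee_pos']-[0,0,.18],4),'phi',round(cur,1),'j6',round(o['qpos'][5],2),'SLIDE',np.round(s,3).tolist(),'SPIN',round(np.radians(sp),3))
E
python3 - <<'E'
from h import *
go(.655,0,.33,0)
C=np.load('top.npy')
for nm,lo,hi in [('sash',(.62,-.08,.19),(.69,.08,.21)),('tray',(.55,-.06,.035),(.6,.06,.06)),('knob',(.66,.16,.23),(.73,.23,.26)),('roof',(.66,-.15,.14),(.85,.12,.16)),('tower',(.5,.1,.195),(.8,.3,.204))]:
    Q=C[((C>lo)&(C<hi)).all(-1)]; print(nm,len(Q),cv2.minAreaRect((Q[:,:2]*1000).astype(np.float32)),np.median(Q,0).round(3))
E
```

```text
t 1.8 gp [0.2151 0.5062 0.2246] phi 67.0 j6 -0.07 SLIDE [-0.603, -0.294, -0.105] SPIN 1.169
sash 108 ((659.2464599609375, 0.4383964538574219), (108.69087982177734, 15.968125343322754), 89.41020202636719) [0.658 0.003 0.202]
tray 71 ((580.6736450195312, -1.0479164123535156), (97.42616271972656, 12.718476295471191), 89.96053314208984) [ 0.58  -0.001  0.047]
knob 33 ((694.3069458007812, 194.7177734375), (17.63069725036621, 21.149681091308594), 85.319580078125) [0.693 0.196 0.244]
roof 2281 ((738.9525146484375, -5.098960876464844), (157.77728271484375, 249.90867614746094), 0.008797083981335163) [ 0.743 -0.006  0.15 ]
tower 744 ((659.94775390625, 183.65704345703125), (131.12326049804688, 190.63717651367188), 89.00476837158203) [0.655 0.174 0.2  ]
```

Call:
jog_arm(rows=[{"gripper":0.06,"slide":[0,0,-0.05],"spin":0},{"gripper":0.06,"slide":[-0.1,-0.05,-0.105],"spin":0.15},{"gripper":0.06,"slide":[-0.603,-0.294,-0.105],"spin":1.169},{"gripper":0.06,"slide":[-0.603,-0.294,-0.105],"spin":1.169},{"gripper":0.06,"slide":[-0.603,-0.294,-0.105],"spin":1.169},{"gripper":0.06,"slide":[-0.603,-0.294,-0.105],"spin":1.169},{"gripper":0.06,"slide":[-0.603,-0.294,-0.105],"spin":1.169},{"gripper":0.06,"slide":[-0.603,-0.294,-0.105],"spin":1.169}])

```text
time_s: 2.6
ee_pos: [0.4417, 0.2442, 0.4928]
eef_rot: [3.141, -0.0, 1.684]
force: [1.3, 1.3, -0.2]
grip_width: 0.0601
grip_force: 0.0
```

```bash
python3 - <<'E'
from h import *
go(.656,0,.33,0)
E
```

```text
t 2.6 gp [0.4417 0.2442 0.3128] phi 6.5 j6 0.32 SLIDE [-0.267, 0.185, -0.017] SPIN 0.113
```

Call:
jog_arm(rows=[{"gripper":0.06,"slide":[-0.267,0.185,-0.017],"spin":0.113},{"gripper":0.06,"slide":[-0.267,0.185,-0.017],"spin":0.113},{"gripper":0.06,"slide":[-0.267,0.185,-0.017],"spin":0.113},{"gripper":0.06,"slide":[-0.267,0.185,-0.017],"spin":0.113},{"gripper":0.06,"slide":[-0.267,0.185,-0.017],"spin":0.113},{"gripper":0.06,"slide":[-0.267,0.185,-0.017],"spin":0.113},{"gripper":0.06,"slide":[-0.267,0.185,-0.017],"spin":0.113},{"gripper":0.06,"slide":[-0.267,0.185,-0.017],"spin":0.113}])

```text
time_s: 3.4
ee_pos: [0.6578, 0.0001, 0.5081]
eef_rot: [-3.14, 0.0, 1.573]
force: [-0.3, 0.1, -0.4]
grip_width: 0.06
grip_force: 0.0
```

Call:
jog_arm(rows=[{"gripper":0.06,"slide":[0,0,0],"spin":0},{"gripper":0.06,"slide":[0,0,0],"spin":0},{"gripper":0.06,"slide":[0,0,0],"spin":0}])

```text
time_s: 3.7
ee_pos: [0.6557, 0.0039, 0.5101]
eef_rot: [3.141, -0.0, 1.578]
force: [0.3, 0.2, 0.6]
grip_width: 0.06
grip_force: 0.0
```

```bash
python3 - <<'E'
from h import *
go(.656,0,.188,0)
o=telemetry.get_obs()
p,d=snap('wrist','w1.png'); C=cloud('wrist',d,o)
for nm,lo,hi in [('sash',(.62,-.07,.185),(.69,.07,.21)),('tray',(.55,-.06,.035),(.6,.06,.06)),('knob',(.66,.16,.23),(.73,.23,.26)),('table',(.4,-.2,-.05),(.55,.2,.03))]:
    Q=C[((C>lo)&(C<hi)).all(-1)]
    if len(Q)>5: print(nm,len(Q),cv2.minAreaRect((Q[:,:2]*1000).astype(np.float32)),np.median(Q,0).round(3),Q[:,2].max())
E
```

```text
t 3.7 gp [0.6557 0.0039 0.3301] phi 0.4 j6 -0.06 SLIDE [-0.004, 0.0, 0.142] SPIN 0.007
sash 1267 ((657.7402954101562, 3.048572540283203), (13.132566452026367, 113.24598693847656), 0.22394970059394836) [0.657 0.008 0.201] 0.20421013643377922
tray 466 ((578.239501953125, 3.943206787109375), (12.130433082580566, 98.85304260253906), 0.0665605366230011) [0.579 0.006 0.047] 0.05012923573268163
table 16856 ((474.99786376953125, 0.233856201171875), (399.4638977050781, 149.9747314453125), 89.9926528930664) [0.469 0.038 0.   ] 0.003976282562965339
```

View pics/w1.png

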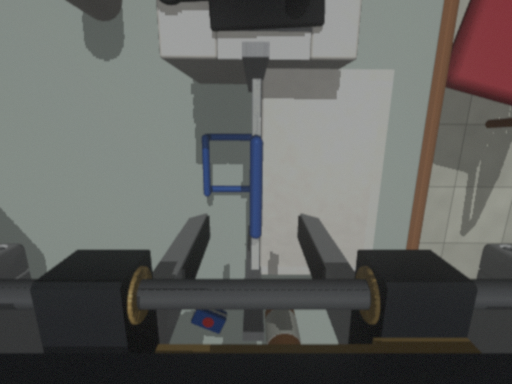

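The wrist view shows the sash handle at (256,187) between the open fingers' planes, with the tray handle behind it at (207,165). The sash bar top sits at about 0.202, so its centre is at 0.194. Descending to pinch it.

Call:
jog_arm(rows=[{"gripper":0.06,"slide":[-0.003,0.002,0.05],"spin":0.007},{"gripper":0.06,"slide":[-0.003,0.002,0.1],"spin":0.007},{"gripper":0.06,"slide":[-0.003,0.002,0.136],"spin":0.007},{"gripper":0.06,"slide":[-0.003,0.002,0.136],"spin":0.007},{"gripper":0.06,"slide":[-0.003,0.002,0.136],"spin":0.007},{"gripper":0.0,"slide":[-0.003,0.002,0.136],"spin":0.007},{"gripper":0.0,"slide":[-0.003,0.002,0.136],"spin":0.007},{"gripper":0.0,"slide":[-0.003,0.002,0.136],"spin":0.007}], squeeze=30)

```text
time_s: 4.55
ee_pos: [0.6582, -0.0001, 0.375]
eef_rot: [3.139, 0.0, 1.57]
force: [0.5, -0.8, -1.1]
grip_width: 0.0396
grip_force: 0.0
```

Call:
jog_arm(rows=[{"gripper":0.0,"slide":[0,0,0],"spin":0},{"gripper":0.0,"slide":[0,0,0],"spin":0},{"gripper":0.0,"slide":[0,0,0],"spin":0}])

```text
time_s: 4.85
ee_pos: [0.6582, -0.0001, 0.3736]
eef_rot: [3.142, -0.0, 1.57]
force: [0.2, 0.5, 0.7]
grip_width: 0.0153
grip_force: 0.0
```

Call:
jog_arm(rows=[{"gripper":0.0,"slide":[0,0,0],"spin":0},{"gripper":0.0,"slide":[0,0,0],"spin":0},{"gripper":0.0,"slide":[0,0,-0.02],"spin":0},{"gripper":0.0,"slide":[0,0,-0.04],"spin":0},{"gripper":0.0,"slide":[0,0,-0.06],"spin":0},{"gripper":0.0,"slide":[0,0,-0.08],"spin":0},{"gripper":0.0,"slide":[0,0,-0.1],"spin":0},{"gripper":0.0,"slide":[0,0,-0.11],"spin":0}])

```text
time_s: 5.65
ee_pos: [0.6583, -0.0001, 0.4838]
eef_rot: [-3.141, -0.0, 1.57]
force: [3.7, 0.1, -8.8]
grip_width: 0.0133
grip_force: 30.0
```

```bash
python3 - <<'E'
from h import *
o=telemetry.get_obs(); print(o['force'],o['grip_width'],o['grip_force'],o['ee_pos'])
p,d=snap('scene','s2.png'); C=cloud('scene',d)
Q=C[((C>(.62,-.1,.25))&(C<(.69,.1,.35))).all(-1)]
for r in finder.masks_of('sash_handle','scene'):
    Q=C[r['region']&(d>0)]; print(r['confidence'],np.percentile(Q,[3,50,97],axis=0).round(3))
E
```

```text
[ 3.71228487  0.06722565 -8.76041087] 0.013282784563696507 29.998280704021454 [ 6.58343596e-01 -1.30538523e-04  4.83789486e-01]
0.92 [[ 0.648 -0.095  0.145]
 [ 0.652 -0.009  0.228]
 [ 0.683  0.113  0.313]]
0.52 [[ 0.678 -0.335  0.006]
 [ 0.7   -0.321  0.108]
 [ 0.73  -0.293  0.191]]
0.29 [[ 0.537 -0.332  0.   ]
 [ 0.566 -0.312  0.027]
 [ 0.597 -0.284  0.033]]
```

Call:
jog_arm(rows=[{"gripper":0.0,"slide":[0,0,-0.003],"spin":0},{"gripper":0.0,"slide":[0,0,-0.005],"spin":0},{"gripper":0.0,"slide":[0,0,-0.005],"spin":0}])

```text
time_s: 6.05
ee_pos: [0.6588, -0.0001, 0.4861]
eef_rot: [-3.139, -0.0, 1.57]
force: [5.5, -0.3, -13.5]
grip_width: 0.0129
grip_force: 30.0
```

Call:
jog_arm(rows=[{"gripper":0.0,"slide":[0,0,-0.002],"spin":0},{"gripper":0.0,"slide":[0,0,-0.003],"spin":0},{"gripper":0.0,"slide":[0,0,-0.003],"spin":0}])

```text
time_s: 6.35
ee_pos: [0.6593, -0.0002, 0.4862]
eef_rot: [-3.135, -0.0, 1.57]
force: [10.8, -0.1, -30.0]
grip_width: 0.0133
grip_force: 30.0
```

Call:
jog_arm(rows=[{"gripper":0.05,"slide":[0,0,0.003],"spin":0},{"gripper":0.05,"slide":[0,0,0.003],"spin":0},{"gripper":0.05,"slide":[0,0,0.003],"spin":0},{"gripper":0.05,"slide":[0,0,0.003],"spin":0},{"gripper":0.05,"slide":[0,0,-0.05],"spin":0},{"gripper":0.05,"slide":[0,0,-0.05],"spin":0}])

```text
time_s: 6.95
ee_pos: [0.657, -0.0, 0.5481]
eef_rot: [3.133, 0.0, 1.57]
force: [0.1, -0.1, 2.1]
grip_width: 0.0495
grip_force: 0.0
```

```bash
python3 - <<'E'
from h import *
go(.5,0,.33,90)
p,d=snap('scene','s3.png'); C=cloud('scene',d)
for r in finder.masks_of('sash_handle','scene')[:1]:
    Q=C[r['region']&(d>0)]; print(r['confidence'],np.percentile(Q,[3,50,97],axis=0).round(3))
E
```

```text
t 7.0 gp [ 0.657  -0.      0.3681] phi -0.1 j6 -0.05 SLIDE [-0.0, -0.157, 0.037] SPIN 1.57
0.91 [[ 0.649 -0.106  0.064]
 [ 0.652 -0.001  0.234]
 [ 0.684  0.117  0.317]]
```

Call:
jog_arm(rows=[{"gripper":0.0,"slide":[0,-0.05,0],"spin":0.1},{"gripper":0.0,"slide":[0,-0.1,0],"spin":0.25},{"gripper":0.0,"slide":[0,-0.157,0],"spin":1.57},{"gripper":0.0,"slide":[0,-0.157,0.05],"spin":1.57},{"gripper":0.0,"slide":[0,-0.157,0.1],"spin":1.57},{"gripper":0.0,"slide":[0,-0.157,0.15],"spin":1.57},{"gripper":0.0,"slide":[0,-0.157,0.15],"spin":1.57},{"gripper":0.0,"slide":[0,-0.157,0.15],"spin":1.57}])

```text
time_s: 7.85
ee_pos: [0.5008, 0.0001, 0.3892]
eef_rot: [-3.14, 0.003, 0.417]
force: [0.4, -0.8, -0.0]
grip_width: 0.0006
grip_force: 0.0
```

Call:
jog_arm(rows=[{"gripper":0.0,"slide":[0,0,0],"spin":0.37},{"gripper":0.0,"slide":[0,0,0],"spin":0.37},{"gripper":0.0,"slide":[0,0,0],"spin":0.37},{"gripper":0.0,"slide":[0,0,0],"spin":0.37}])

```text
time_s: 8.25
ee_pos: [0.5009, 0.0001, 0.3907]
eef_rot: [-3.141, 0.001, 0.052]
force: [-0.7, 0.1, 0.4]
grip_width: 0.0005
grip_force: 0.0
```

```bash
python3 - <<'E'
from h import *
go(.603,0.002,.11,90); go(.603,0.002,.042,90)
E
```

```text
t 8.2 gp [5.009e-01 1.000e-04 2.107e-01] phi -87.0 j6 1.45 SLIDE [0.102, 0.003, 0.101] SPIN 0.052
t 8.2 gp [5.009e-01 1.000e-04 2.107e-01] phi -87.0 j6 1.45 SLIDE [0.102, 0.003, 0.169] SPIN 0.052
```

Call:
jog_arm(rows=[{"gripper":0.0,"slide":[0.05,0.002,0.05],"spin":0.052},{"gripper":0.0,"slide":[0.1,0.003,0.08],"spin":0.052},{"gripper":0.0,"slide":[0.102,0.003,0.101],"spin":0.052},{"gripper":0.0,"slide":[0.102,0.003,0.101],"spin":0.052},{"gripper":0.0,"slide":[0.102,0.003,0.13],"spin":0.052},{"gripper":0.0,"slide":[0.102,0.003,0.165],"spin":0.052},{"gripper":0.0,"slide":[0.102,0.003,0.169],"spin":0.052},{"gripper":0.0,"slide":[0.102,0.003,0.169],"spin":0.052}])

```text
time_s: 9.05
ee_pos: [0.603, 0.0025, 0.2233]
eef_rot: [-3.142, 0.0, 0.002]
force: [-0.7, 0.6, 1.3]
grip_width: 0.0006
grip_force: 0.0
```

Call:
jog_arm(rows=[{"gripper":0.0,"slide":[0,0,0],"spin":0},{"gripper":0.0,"slide":[-0.02,0,0],"spin":0},{"gripper":0.0,"slide":[-0.04,0,0],"spin":0},{"gripper":0.0,"slide":[-0.06,0,0],"spin":0},{"gripper":0.0,"slide":[-0.06,0,0],"spin":0}])

```text
time_s: 9.55
ee_pos: [0.5424, 0.0024, 0.2244]
eef_rot: [3.141, -0.002, 0.002]
force: [1.0, 0.1, 0.9]
grip_width: 0.0004
grip_force: 0.0
```

```bash
python3 - <<'E'
from h import *
go(.43,0.002,.042,90); print(telemetry.get_obs()['force'])
p,d=snap('top','t2.png'); C=cloud('top',d)
for r in finder.masks_of('tray_handle','top'):
    Q=C[r['region']&(d>0)]; print(r['confidence'],np.percentile(Q,[3,50,97],axis=0).round(3))
E
```

```text
t 9.6 gp [0.5424 0.0024 0.0444] phi -89.9 j6 1.51 SLIDE [-0.112, 0.0, 0.002] SPIN 0.002
[1.00468274 0.10904691 0.93348038]
0.8 [[ 0.611 -0.11   0.004]
 [ 0.661  0.018  0.013]
 [ 0.687  0.109  0.023]]
```

Call:
jog_arm(rows=[{"gripper":0.0,"slide":[-0.02,0,0.001],"spin":0},{"gripper":0.0,"slide":[-0.04,0,0.001],"spin":0},{"gripper":0.0,"slide":[-0.06,0,0.001],"spin":0},{"gripper":0.0,"slide":[-0.08,0,0.001],"spin":0},{"gripper":0.0,"slide":[-0.088,0,0.001],"spin":0},{"gripper":0.0,"slide":[-0.088,0,0.001],"spin":0}])

```text
time_s: 10.25
ee_pos: [0.4556, 0.0023, 0.222]
eef_rot: [3.142, -0.001, 0.001]
force: [-0.2, 0.4, -0.4]
grip_width: 0.0006
grip_force: 0.0
```

Call:
jog_arm(rows=[{"gripper":0.0,"slide":[-0.003,0,0],"spin":0},{"gripper":0.0,"slide":[-0.006,0,0],"spin":0},{"gripper":0.0,"slide":[-0.006,0,0],"spin":0}])

```text
time_s: 10.55
ee_pos: [0.4496, 0.0022, 0.2216]
eef_rot: [3.141, -0.001, 0.001]
force: [2.4, -0.6, 1.4]
grip_width: 0.0003
grip_force: 1.1
```

Call:
jog_arm(rows=[{"gripper":0.0,"slide":[-0.003,0,0],"spin":0},{"gripper":0.0,"slide":[-0.004,0,0],"spin":0},{"gripper":0.0,"slide":[-0.004,0,0],"spin":0}])

```text
time_s: 10.85
ee_pos: [0.4475, 0.0022, 0.2223]
eef_rot: [3.141, -0.01, 0.001]
force: [28.1, 1.4, -19.6]
grip_width: 0.0005
grip_force: 14.2
```

Call:
jog_arm(rows=[{"gripper":0.0,"slide":[0.012,0,0],"spin":0},{"gripper":0.0,"slide":[0.012,0,0],"spin":0},{"gripper":0.09,"slide":[0.012,0,-0.05],"spin":0},{"gripper":0.09,"slide":[0.0,0,-0.1],"spin":0},{"gripper":0.09,"slide":[-0.05,0,-0.15],"spin":0},{"gripper":0.09,"slide":[-0.1,0,-0.18],"spin":0},{"gripper":0.09,"slide":[-0.1,0,-0.18],"spin":0},{"gripper":0.09,"slide":[-0.1,0,-0.18],"spin":0}])

```text
time_s: 11.65
ee_pos: [0.3431, 0.0023, 0.4033]
eef_rot: [3.141, -0.004, 0.001]
force: [0.1, 0.8, -0.5]
grip_width: 0.0452
grip_force: 0.0
```

```bash
cat >> h.py <<'E'
def mugs(n='top',o=None):
    p,d=cams.camera(n); C=cloud(n,d,o); out=[]
    for r in finder.masks_of('mug1',n):
        m=r['region']&(d>0)
        if r['confidence']<.4 or m.sum()<60: continue
        Q=C[m]; T=Q[(Q[:,2]>.072)&(Q[:,2]<.12)] if n!='x' else Q
        if len(T)<20: continue
        A=np.c_[2*T[:,:2],np.ones(len(T))]; 
        c,_=cv2.minEnclosingCircle((T[:,:2]*1000).astype(np.float32)); c=np.array(c)/1000
        for _ in range(5):  # robust rim circle fit
            w=np.linalg.norm(T[:,:2]-c,axis=1); s=T[(w>.022)&(w<.037)]
            if len(s)<10: break
            x=np.linalg.lstsq(np.c_[2*s[:,:2],np.ones(len(s))],(s[:,:2]**2).sum(1),rcond=None)[0]; c=x[:2]
        v=Q[:,:2]-c; k=(np.linalg.norm(v,axis=1)>.040)&(Q[:,2]>.015)&(Q[:,2]<.095)&(np.linalg.norm(v,axis=1)<.07)
        h=v[k].mean(0) if k.any() else [0,0]
        print(n,round(r['confidence'],2),'c',np.round(c,4),'r',round(float(np.sqrt(max(0,x[2]+c@c))),4),'zmax',round(np.percentile(Q[:,2],95),3),'handle deg',round(np.degrees(np.arctan2(h[1],h[0])),0),k.sum())
E
python3 - <<'E'
from h import *
mugs('top'); mugs('scene')
p,d=snap('top','t3.png'); C=cloud('top',d)
for r in finder.masks_of('tray_handle','top'):
    Q=C[r['region']&(d>0)]; Q=Q[Q[:,2]>.035]
    if len(Q)>5:print(r['confidence'],np.percentile(Q,[3,50,97],axis=0).round(3))
cv2.imwrite('pics/c3.png',cv2.resize(cv2.cvtColor(p,cv2.COLOR_RGB2BGR)[100:290,130:330],(800,760)[:2],interpolation=cv2.INTER_CUBIC)[:600])
go(.417,.253,.2)
E
```

```text
top 0.73 c [0.4104 0.3771] r 0.0294 zmax 0.088 handle deg 9.0 26
scene 0.85 c [0.4075 0.3769] r 0.0295 zmax 0.088 handle deg 10.0 41
scene 0.69 c [0.418  0.2518] r 0.0293 zmax 0.088 handle deg 125.0 19
0.7 [[ 0.429 -0.047  0.041]
 [ 0.437 -0.028  0.047]
 [ 0.442  0.05   0.083]]
t 11.9 gp [0.3458 0.0021 0.2206] phi -89.9 j6 1.47 SLIDE [0.072, -0.251, 0.02] SPIN 0.0
```

View pics/c3.png

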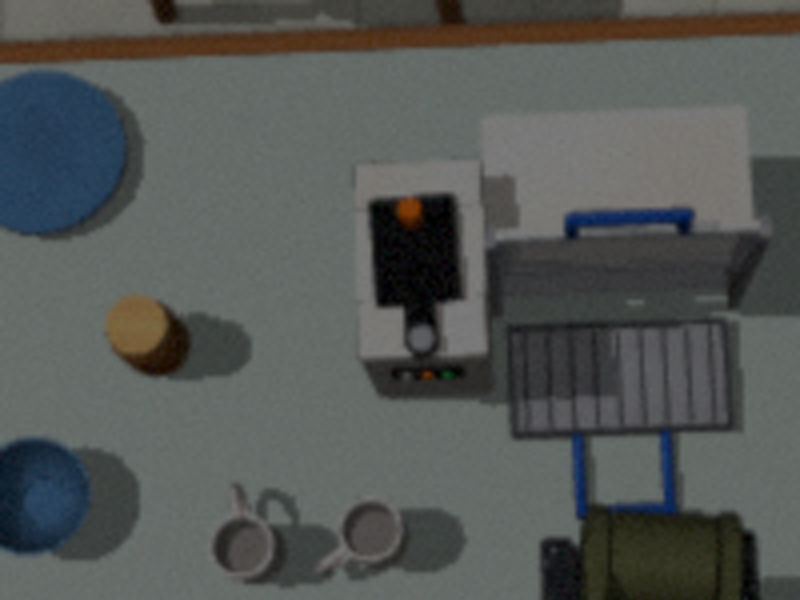

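Tray is fully out (bar at x≈0.436). In the crop, mug A is at (372,532) with its handle down-left and mug B at (243,547) with its handle up. The cover sits slightly ajar, with the knob at (409,210) and the pin at (422,337). Next: mug A.

Call:
jog_arm(rows=[{"gripper":0.094,"slide":[0.02,-0.05,0.02],"spin":-0.14},{"gripper":0.094,"slide":[0.04,-0.1,0.02],"spin":-0.29},{"gripper":0.094,"slide":[0.06,-0.15,0.02],"spin":-0.44},{"gripper":0.094,"slide":[0.073,-0.2,0.02],"spin":-0.59},{"gripper":0.094,"slide":[0.073,-0.251,0.02],"spin":-0.74},{"gripper":0.094,"slide":[0.073,-0.251,0.02],"spin":-0.89},{"gripper":0.094,"slide":[0.073,-0.251,0.02],"spin":-1.04},{"gripper":0.094,"slide":[0.073,-0.251,0.02],"spin":-1.2}])

```text
time_s: 12.75
ee_pos: [0.4182, 0.2542, 0.38]
eef_rot: [-3.14, 0.002, 1.199]
force: [-0.2, -0.8, 0.6]
grip_width: 0.0938
grip_force: 0.0
```

Call:
jog_arm(rows=[{"gripper":0.094,"slide":[0,0,0],"spin":-1.02},{"gripper":0.094,"slide":[0,0,0],"spin":-1.02},{"gripper":0.094,"slide":[0,0,0],"spin":-1.02},{"gripper":0.094,"slide":[0,0,0],"spin":-1.02},{"gripper":0.094,"slide":[0,0,0],"spin":-1.02},{"gripper":0.094,"slide":[0,0,0],"spin":-1.02},{"gripper":0.094,"slide":[0,0,0],"spin":-1.02},{"gripper":0.094,"slide":[0,0,0],"spin":-1.02}])

```text
time_s: 13.55
ee_pos: [0.4183, 0.2535, 0.3804]
eef_rot: [-3.14, -0.0, 2.213]
force: [0.2, 0.8, 0.8]
grip_width: 0.0941
grip_force: 0.0
```

```bash
python3 - <<'E'
from h import *
o=telemetry.get_obs(); mugs('wrist',o); mugs('scene')
go(.419,.253,.068,37)
E
```

```text
wrist 0.9 c [0.4077 0.3798] r 0.0291 zmax 0.085 handle deg 10.0 357
wrist 0.72 c [0.418 0.257] r 0.0292 zmax 0.085 handle deg 123.0 220
scene 0.96 c [0.4181 0.2522] r 0.0297 zmax 0.087 handle deg 125.0 22
scene 0.8 c [0.4115 0.3755] r 0.0297 zmax 0.087 handle deg 19.0 15
t 13.8 gp [0.418  0.2533 0.2011] phi 36.5 j6 -0.17 SLIDE [-0.001, 0.001, 0.133] SPIN -0.008
```

Call:
jog_arm(rows=[{"gripper":0.094,"slide":[-0.001,0.001,0.05],"spin":0.04},{"gripper":0.094,"slide":[-0.001,0.001,0.1],"spin":0.04},{"gripper":0.094,"slide":[-0.001,0.001,0.132],"spin":0.04},{"gripper":0.094,"slide":[-0.001,0.001,0.132],"spin":0.04},{"gripper":0.0,"slide":[-0.001,0.001,0.132],"spin":0.04},{"gripper":0.0,"slide":[-0.001,0.001,0.132],"spin":0.04},{"gripper":0.0,"slide":[-0.001,0.001,0.132],"spin":0.04},{"gripper":0.0,"slide":[-0.001,0.001,0.132],"spin":0.04}], squeeze=20)

```text
time_s: 14.55
ee_pos: [0.4195, 0.2531, 0.2507]
eef_rot: [3.14, 0.0, 2.171]
force: [1.0, 0.0, 0.3]
grip_width: 0.0654
grip_force: 0.0
```

Call:
jog_arm(rows=[{"gripper":0.0,"slide":[0,0,0],"spin":0},{"gripper":0.0,"slide":[0,0,0],"spin":0},{"gripper":0.0,"slide":[0,0,-0.04],"spin":0},{"gripper":0.0,"slide":[0,0,-0.08],"spin":0},{"gripper":0.0,"slide":[0,0,-0.08],"spin":0},{"gripper":0.0,"slide":[0,0,-0.08],"spin":0}])

```text
time_s: 15.15
ee_pos: [0.4191, 0.2529, 0.3296]
eef_rot: [3.141, 0.0, 2.171]
force: [0.4, 0.8, -3.3]
grip_width: 0.0624
grip_force: 19.9
```

```bash
python3 - <<'E'
from h import *
go(.48,.06,.15,0); go(.556,.056,.15,0)
o=telemetry.get_obs(); p,d=snap('wrist','w4.png'); 
E
```

```text
t 15.2 gp [0.4191 0.2529 0.1496] phi 34.4 j6 -0.13 SLIDE [-0.194, -0.059, -0.0] SPIN 0.6
t 15.2 gp [0.4191 0.2529 0.1496] phi 34.4 j6 -0.13 SLIDE [-0.24, 0.002, -0.0] SPIN 0.6
```

View pics/w4.png

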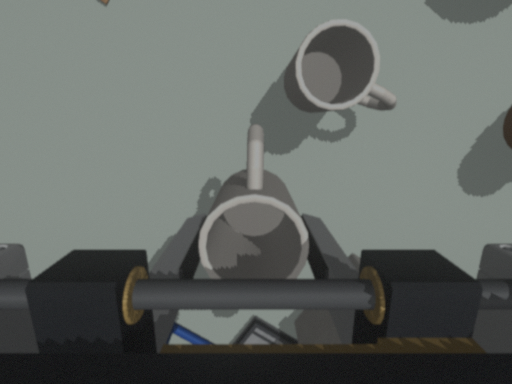

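The wrist view shows mug A held squarely, rim centred at (254,240) with the handle perpendicular at (255,155). Mug B is at (338,66). Carrying A to the left slot.

Call:
jog_arm(rows=[{"gripper":0.0,"slide":[-0.048,-0.015,0],"spin":0.14},{"gripper":0.0,"slide":[-0.096,-0.03,0],"spin":0.28},{"gripper":0.0,"slide":[-0.144,-0.045,0],"spin":0.42},{"gripper":0.0,"slide":[-0.194,-0.059,0],"spin":0.56},{"gripper":0.0,"slide":[-0.194,-0.059,0],"spin":0.6},{"gripper":0.0,"slide":[-0.242,0.002,0],"spin":0.6},{"gripper":0.0,"slide":[-0.242,0.002,0],"spin":0.6},{"gripper":0.0,"slide":[-0.242,0.002,0],"spin":0.6}])

```text
time_s: 16.0
ee_pos: [0.5596, 0.0539, 0.327]
eef_rot: [-3.139, 0.0, 1.57]
force: [-0.7, -0.3, -3.0]
grip_width: 0.0621
grip_force: 20.0
```

Call:
jog_arm(rows=[{"gripper":0.0,"slide":[0,0,0],"spin":0},{"gripper":0.0,"slide":[0,0,0],"spin":0}])

```text
time_s: 16.2
ee_pos: [0.5571, 0.0546, 0.3284]
eef_rot: [-3.139, 0.0, 1.572]
force: [-0.3, 0.4, -2.5]
grip_width: 0.0621
grip_force: 20.0
```

```bash
python3 - <<'E'
from h import *
go(.5575,.056,.082,0)
C=cloud('top',cams.camera('top')[1])
for r in finder.masks_of('tray','top')[:2]:
    Q=C[r['region']]; print(r['confidence'],np.percentile(Q,[1,50,99],axis=0).round(3))
Q=C[((C>(.45,-.2,.006))&(C<(.645,0.02,.03))).all(-1)]; print(np.percentile(Q,[1,50,99],axis=0).round(3))
o=telemetry.get_obs(); C=cloud('wrist',cams.camera('wrist')[1],o)
Q=C[((C>(.45,-.2,.016))&(C<(.645,0.2,.026))).all(-1)]; print(np.percentile(Q,[1,50,99],axis=0).round(3))
E
```

```text
t 16.2 gp [0.5571 0.0546 0.1484] phi 0.0 j6 0.03 SLIDE [0.001, 0.001, 0.066] SPIN 0.001
0.86 [[ 0.511 -0.112  0.003]
 [ 0.576 -0.076  0.013]
 [ 0.632 -0.004  0.028]]
0.62 [[ 0.539 -0.33  -0.002]
 [ 0.568 -0.302  0.027]
 [ 0.602 -0.279  0.037]]
[[ 0.461 -0.193  0.006]
 [ 0.572 -0.083  0.012]
 [ 0.636 -0.008  0.026]]
[[ 0.454 -0.111  0.016]
 [ 0.563  0.052  0.02 ]
 [ 0.631  0.116  0.021]]
```

Call:
jog_arm(rows=[{"gripper":0.0,"slide":[0.001,0.001,0.03],"spin":0},{"gripper":0.0,"slide":[0.001,0.001,0.055],"spin":0},{"gripper":0.0,"slide":[0.001,0.001,0.062],"spin":0},{"gripper":0.0,"slide":[0.001,0.001,0.066],"spin":0},{"gripper":0.0,"slide":[0.001,0.001,0.066],"spin":0},{"gripper":0.0,"slide":[0.001,0.001,0.066],"spin":0}])

```text
time_s: 16.95
ee_pos: [0.5589, 0.0555, 0.2647]
eef_rot: [3.14, -0.0, 1.571]
force: [-0.4, 0.1, -2.7]
grip_width: 0.0624
grip_force: 20.0
```

Call:
jog_arm(rows=[{"gripper":0.0,"slide":[-0.0,0,0.002],"spin":0},{"gripper":0.0,"slide":[0,0,0.003],"spin":0},{"gripper":0.0,"slide":[0,0,0.003],"spin":0}])

```text
time_s: 17.25
ee_pos: [0.5593, 0.0555, 0.2625]
eef_rot: [3.138, -0.0, 1.571]
force: [-0.4, -1.6, 10.5]
grip_width: 0.0626
grip_force: 20.0
```

Call:
jog_arm(rows=[{"gripper":0.0,"slide":[0,0,0.001],"spin":0},{"gripper":0.0,"slide":[0,0,0.001],"spin":0},{"gripper":0.0,"slide":[0,0,0.001],"spin":0}])

```text
time_s: 17.55
ee_pos: [0.5595, 0.0554, 0.2624]
eef_rot: [3.136, -0.0, 1.571]
force: [0.0, -0.5, 16.6]
grip_width: 0.0623
grip_force: 20.0
```

Call:
jog_arm(rows=[{"gripper":0.0,"slide":[0,0,-0.002],"spin":0},{"gripper":0.09,"slide":[0,0,-0.002],"spin":0},{"gripper":0.09,"slide":[0,0,-0.002],"spin":0},{"gripper":0.09,"slide":[0,0,-0.002],"spin":0},{"gripper":0.09,"slide":[0,0,-0.002],"spin":0},{"gripper":0.09,"slide":[0,0,-0.05],"spin":0},{"gripper":0.09,"slide":[0,0,-0.1],"spin":0},{"gripper":0.09,"slide":[0,-0.05,-0.12],"spin":0}])

```text
time_s: 18.35
ee_pos: [0.5145, 0.0553, 0.3829]
eef_rot: [3.133, -0.0, 1.571]
force: [-0.3, 0.4, 0.6]
grip_width: 0.0903
grip_force: 0.0
```

```bash
python3 - <<'E'
from h import *
mugs('top'); mugs('scene')
go(.411,.377,.2,100); go(.48,.1,.2,100)
E
```

```text
top 0.79 c [0.4101 0.3765] r 0.0291 zmax 0.086 handle deg 10.0 24
scene 0.83 c [0.4069 0.3762] r 0.0296 zmax 0.087 handle deg 0.0 0
scene 0.67 c [0.5564 0.0541] r 0.0296 zmax 0.098 handle deg 92.0 4
t 18.6 gp [0.5119 0.0555 0.1986] phi 0.0 j6 0.04 SLIDE [0.322, -0.101, -0.001] SPIN 1.397
t 18.6 gp [0.5119 0.0555 0.1986] phi 0.0 j6 0.04 SLIDE [0.045, -0.032, -0.001] SPIN 1.397
```

Call:
jog_arm(rows=[{"gripper":0.094,"slide":[0.03,-0.04,0],"spin":-0.14},{"gripper":0.094,"slide":[0.07,-0.07,0],"spin":-0.29},{"gripper":0.094,"slide":[0.12,-0.09,0],"spin":-0.44},{"gripper":0.094,"slide":[0.17,-0.102,0],"spin":-0.59},{"gripper":0.094,"slide":[0.22,-0.102,0],"spin":-0.73},{"gripper":0.094,"slide":[0.27,-0.102,0],"spin":-0.87},{"gripper":0.094,"slide":[0.322,-0.102,0],"spin":-1.02},{"gripper":0.094,"slide":[0.322,-0.102,0],"spin":-1.16}])

```text
time_s: 19.35
ee_pos: [0.4099, 0.3819, 0.376]
eef_rot: [-3.14, -0.001, 2.741]
force: [-0.2, -1.4, -1.4]
grip_width: 0.0942
grip_force: 0.0
```

Call:
jog_arm(rows=[{"gripper":0.094,"slide":[0,0,0],"spin":-0.585},{"gripper":0.094,"slide":[0,0,0],"spin":-0.585},{"gripper":0.094,"slide":[0,0,0],"spin":-0.585},{"gripper":0.094,"slide":[0,0,0],"spin":-0.585},{"gripper":0.094,"slide":[0,0,0],"spin":-0.585},{"gripper":0.094,"slide":[0,0,0],"spin":-0.585}])

```text
time_s: 19.95
ee_pos: [0.4105, 0.3777, 0.3771]
eef_rot: [-3.141, -0.001, -2.971]
force: [0.1, -0.4, 0.5]
grip_width: 0.094
grip_force: 0.0
```

```bash
python3 - <<'E'
from h import *
o=telemetry.get_obs(); mugs('wrist',o); mugs('top')
go(.409,.377,.069,100)
E
```

```text
top 0.58 c [0.559 0.055] r 0.0293 zmax 0.1 handle deg 94.0 1
t 20.1 gp [0.4102 0.3775 0.1978] phi 99.9 j6 -1.07 SLIDE [0.001, -0.0, 0.129] SPIN -0.002
```

```bash
python3 - <<'E'
from h import *
o=telemetry.get_obs(); snap('wrist','w5.png'); mugs('wrist',o);mugs('scene')
E
```

```text
wrist 0.9 c [0.4066 0.3803] r 0.029 zmax 0.085 handle deg 10.0 136
scene 0.91 c [0.4072 0.3765] r 0.0295 zmax 0.086 handle deg 10.0 40
scene 0.69 c [0.5566 0.0541] r 0.0296 zmax 0.098 handle deg 92.0 4
```

View pics/w5.png

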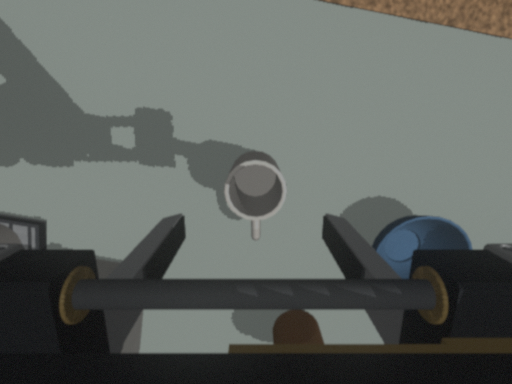

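Mug B is at (255,187), centred between the fingers, with its handle pointing straight down (235). Grasping it.

Call:
jog_arm(rows=[{"gripper":0.094,"slide":[0.002,0.0,0.05],"spin":0},{"gripper":0.094,"slide":[0.002,0.0,0.1],"spin":0},{"gripper":0.094,"slide":[0.002,0.0,0.129],"spin":0},{"gripper":0.094,"slide":[0.002,0.0,0.129],"spin":0},{"gripper":0.0,"slide":[0.002,0.0,0.129],"spin":0},{"gripper":0.0,"slide":[0.002,0.0,0.129],"spin":0},{"gripper":0.0,"slide":[0.002,0.0,0.129],"spin":0},{"gripper":0.0,"slide":[0.002,0.0,0.129],"spin":0}], squeeze=20)

```text
time_s: 21.2
ee_pos: [0.4083, 0.3772, 0.2503]
eef_rot: [3.141, 0.002, -2.967]
force: [-0.9, 0.2, 0.6]
grip_width: 0.0654
grip_force: 0.0
```

Call:
jog_arm(rows=[{"gripper":0.0,"slide":[0,0,0],"spin":0},{"gripper":0.0,"slide":[0,0,0],"spin":0},{"gripper":0.0,"slide":[0,0,-0.05],"spin":0},{"gripper":0.0,"slide":[0,0,-0.1],"spin":0},{"gripper":0.0,"slide":[0,0,-0.125],"spin":0},{"gripper":0.0,"slide":[0,0,-0.125],"spin":0}])

```text
time_s: 21.8
ee_pos: [0.4082, 0.3771, 0.3779]
eef_rot: [3.139, 0.006, -2.967]
force: [0.2, -0.2, -2.5]
grip_width: 0.0625
grip_force: 20.0
```

```bash
python3 - <<'E'
from h import *
go(.46,-.053,.195); go(.5575,-.053,.195,0)
E
```

```text
t 21.8 gp [0.4082 0.3771 0.1979] phi 100.0 j6 -1.07 SLIDE [0.024, -0.433, 0.001] SPIN 0.0
t 21.8 gp [0.4082 0.3771 0.1979] phi 100.0 j6 -1.07 SLIDE [-0.072, -0.45, 0.002] SPIN -1.396
```

Call:
jog_arm(rows=[{"gripper":0.0,"slide":[0.003,-0.05,0],"spin":0.14},{"gripper":0.0,"slide":[0.006,-0.1,0],"spin":0.29},{"gripper":0.0,"slide":[0.009,-0.15,0],"spin":0.44},{"gripper":0.0,"slide":[0.012,-0.2,0],"spin":0.58},{"gripper":0.0,"slide":[0.015,-0.25,0],"spin":0.73},{"gripper":0.0,"slide":[0.018,-0.3,0],"spin":0.87},{"gripper":0.0,"slide":[0.021,-0.35,0],"spin":1.01},{"gripper":0.0,"slide":[0.024,-0.4,0],"spin":1.15}])

```text
time_s: 22.6
ee_pos: [0.4535, -0.0223, 0.3728]
eef_rot: [-3.14, -0.001, 2.161]
force: [1.2, 1.0, -1.4]
grip_width: 0.0622
grip_force: 20.0
```

Call:
jog_arm(rows=[{"gripper":0.0,"slide":[0,0,0],"spin":0.59},{"gripper":0.0,"slide":[0,0,0],"spin":0.59},{"gripper":0.0,"slide":[0,0,0],"spin":0.59},{"gripper":0.0,"slide":[0,0,0],"spin":0.59},{"gripper":0.0,"slide":[0,0,0],"spin":0.59},{"gripper":0.0,"slide":[0,0,0],"spin":0.59}])

```text
time_s: 23.2
ee_pos: [0.4539, -0.0203, 0.3732]
eef_rot: [-3.14, -0.0, 1.581]
force: [0.5, -0.6, -3.0]
grip_width: 0.0626
grip_force: 20.0
```

```bash
python3 - <<'E'
from h import *
go(.5575,-.055,.195,0); mugs('scene')
E
```

```text
t 23.2 gp [ 0.4539 -0.0203  0.1932] phi 0.6 j6 -0.14 SLIDE [-0.036, 0.103, -0.002] SPIN 0.01
scene 0.97 c [0.5566 0.0541] r 0.0296 zmax 0.099 handle deg 91.0 4
```

Call:
jog_arm(rows=[{"gripper":0.0,"slide":[-0.036,0.04,0],"spin":0.01},{"gripper":0.0,"slide":[-0.036,0.08,0],"spin":0.01},{"gripper":0.0,"slide":[-0.036,0.103,0],"spin":0.01},{"gripper":0.0,"slide":[-0.036,0.103,0.0],"spin":0.01},{"gripper":0.0,"slide":[-0.036,0.103,0.05],"spin":0.01},{"gripper":0.0,"slide":[-0.036,0.103,0.09],"spin":0.01},{"gripper":0.0,"slide":[-0.036,0.103,0.105],"spin":0.01},{"gripper":0.0,"slide":[-0.036,0.103,0.105],"spin":0.01}])

```text
time_s: 24.1
ee_pos: [0.5563, -0.0555, 0.2668]
eef_rot: [-3.137, -0.001, 1.568]
force: [-0.8, -0.6, -1.6]
grip_width: 0.0624
grip_force: 19.9
```

Call:
jog_arm(rows=[{"gripper":0.0,"slide":[0,0,0.001],"spin":0},{"gripper":0.0,"slide":[0,0,0.001],"spin":0}])

```text
time_s: 24.3
ee_pos: [0.5572, -0.0557, 0.2693]
eef_rot: [3.14, 0.0, 1.567]
force: [-0.3, -0.9, -2.4]
grip_width: 0.0626
grip_force: 19.9
```

Call:
jog_arm(rows=[{"gripper":0.0,"slide":[0,0,0.003],"spin":0},{"gripper":0.0,"slide":[0,0,0.005],"spin":0},{"gripper":0.0,"slide":[0,0,0.005],"spin":0},{"gripper":0.0,"slide":[0,0,0.005],"spin":0}])

```text
time_s: 24.7
ee_pos: [0.5572, -0.0557, 0.2631]
eef_rot: [3.142, 0.0, 1.566]
force: [-0.3, 0.1, -0.9]
grip_width: 0.0623
grip_force: 19.9
```

Call:
jog_arm(rows=[{"gripper":0.0,"slide":[0,0,0.002],"spin":0},{"gripper":0.0,"slide":[0,0,0.002],"spin":0},{"gripper":0.0,"slide":[0,0,0.002],"spin":0}])

```text
time_s: 25.0
ee_pos: [0.5573, -0.0557, 0.2614]
eef_rot: [3.14, 0.0, 1.566]
force: [1.0, -0.2, 2.6]
grip_width: 0.0627
grip_force: 20.0
```

Call:
jog_arm(rows=[{"gripper":0.09,"slide":[0,0,0],"spin":0},{"gripper":0.09,"slide":[0,0,0],"spin":0},{"gripper":0.09,"slide":[0,0,0],"spin":0},{"gripper":0.09,"slide":[0,0,0],"spin":0},{"gripper":0.09,"slide":[0,0,-0.05],"spin":0},{"gripper":0.09,"slide":[0,0,-0.1],"spin":0},{"gripper":0.09,"slide":[0.0,-0.05,-0.1],"spin":0},{"gripper":0.0,"slide":[0.02,-0.1,-0.1],"spin":0}])

```text
time_s: 25.8
ee_pos: [0.4598, -0.0374, 0.362]
eef_rot: [3.139, 0.001, 1.565]
force: [0.6, 0.3, -0.2]
grip_width: 0.0851
grip_force: 0.0
```

Call:
jog_arm(rows=[{"gripper":0.0,"slide":[0.058,-0.057,0],"spin":0.14},{"gripper":0.0,"slide":[0.058,-0.057,0],"spin":0.29},{"gripper":0.0,"slide":[0.058,-0.057,0],"spin":0.44},{"gripper":0.0,"slide":[0.058,-0.057,0],"spin":0.59},{"gripper":0.0,"slide":[0.058,-0.057,0],"spin":0.73},{"gripper":0.0,"slide":[0.058,-0.057,0],"spin":0.87},{"gripper":0.0,"slide":[0.058,-0.057,0],"spin":1.01},{"gripper":0.0,"slide":[0.058,-0.057,0],"spin":1.15}])

```text
time_s: 26.6
ee_pos: [0.404, 0.0215, 0.3611]
eef_rot: [3.142, -0.0, 0.411]
force: [0.2, 0.2, -0.3]
grip_width: 0.0216
grip_force: 0.0
```

Call:
jog_arm(rows=[{"gripper":0.0,"slide":[0,0,0],"spin":0.42},{"gripper":0.0,"slide":[0,0,0],"spin":0.42},{"gripper":0.0,"slide":[0,0,0],"spin":0.42},{"gripper":0.0,"slide":[0,0,0],"spin":0.42},{"gripper":0.0,"slide":[0,0,0],"spin":0.42}])

```text
time_s: 27.1
ee_pos: [0.4041, 0.0215, 0.3611]
eef_rot: [3.142, -0.0, 0.0]
force: [0.3, 0.3, -0.1]
grip_width: 0.0006
grip_force: 0.0
```

```bash
python3 - <<'E'
from h import *
go(.405,.002,.042,90); mugs('scene'); mugs('top')
E
```

```text
t 27.1 gp [0.4041 0.0215 0.1811] phi -90.0 j6 1.53 SLIDE [0.001, 0.02, 0.139] SPIN 0.0
scene 0.72 c [0.5563 0.0539] r 0.029 zmax 0.099 handle deg 103.0 7
scene 0.71 c [ 0.5552 -0.0613] r 0.0297 zmax 0.099 handle deg -93.0 40
top 0.83 c [0.5596 0.0558] r 0.0296 zmax 0.099 handle deg 85.0 33
top 0.79 c [ 0.5575 -0.0575] r 0.0294 zmax 0.098 handle deg -89.0 29
```

Call:
jog_arm(rows=[{"gripper":0.0,"slide":[0.0,0.02,0.05],"spin":0},{"gripper":0.0,"slide":[0.0,0.02,0.1],"spin":0},{"gripper":0.0,"slide":[0,0.02,0.137],"spin":0},{"gripper":0.0,"slide":[0,0.02,0.137],"spin":0},{"gripper":0.0,"slide":[0.008,0.02,0.137],"spin":0},{"gripper":0.0,"slide":[0.016,0.02,0.137],"spin":0},{"gripper":0.0,"slide":[0.024,0.02,0.137],"spin":0},{"gripper":0.0,"slide":[0.032,0.02,0.137],"spin":0}])

```text
time_s: 28.1
ee_pos: [0.4371, 0.0015, 0.2254]
eef_rot: [3.141, -0.002, -0.003]
force: [-1.0, 0.6, 2.2]
grip_width: 0.0006
grip_force: 1.0
```

Call:
jog_arm(rows=[{"gripper":0.0,"slide":[0.01,0,0],"spin":0},{"gripper":0.0,"slide":[0.02,0,0],"spin":0},{"gripper":0.0,"slide":[0.03,0,0],"spin":0},{"gripper":0.0,"slide":[0.04,0,0],"spin":0},{"gripper":0.0,"slide":[0.05,0,0],"spin":0},{"gripper":0.0,"slide":[0.06,0,0],"spin":0},{"gripper":0.0,"slide":[0.07,0,0],"spin":0},{"gripper":0.0,"slide":[0.08,0,0],"spin":0}])

```text
time_s: 28.9
ee_pos: [0.5169, 0.0012, 0.224]
eef_rot: [-3.142, 0.0, -0.004]
force: [-2.8, 0.8, 1.0]
grip_width: 0.0006
grip_force: 1.0
```

Call:
jog_arm(rows=[{"gripper":0.0,"slide":[0.01,0,0],"spin":0},{"gripper":0.0,"slide":[0.02,0,0],"spin":0},{"gripper":0.0,"slide":[0.03,0,0],"spin":0},{"gripper":0.0,"slide":[0.036,0,0],"spin":0},{"gripper":0.0,"slide":[0.04,0,0],"spin":0},{"gripper":0.0,"slide":[0.04,0,0],"spin":0},{"gripper":0.0,"slide":[0.04,0,0],"spin":0}])

```text
time_s: 29.6
ee_pos: [0.556, 0.0009, 0.2241]
eef_rot: [3.141, -0.001, -0.004]
force: [-0.8, 0.2, 0.1]
grip_width: 0.0004
grip_force: 0.0
```

Call:
jog_arm(rows=[{"gripper":0.0,"slide":[0.003,0,0],"spin":0},{"gripper":0.0,"slide":[0.006,0,0],"spin":0},{"gripper":0.0,"slide":[0.006,0,0],"spin":0}])

```text
time_s: 29.9
ee_pos: [0.5623, 0.0009, 0.2241]
eef_rot: [3.142, -0.0, -0.004]
force: [-0.8, 0.5, -0.1]
grip_width: 0.0006
grip_force: 0.0
```

Call:
jog_arm(rows=[{"gripper":0.0,"slide":[0.003,0,0],"spin":0},{"gripper":0.0,"slide":[0.005,0,0],"spin":0},{"gripper":0.0,"slide":[0.005,0,0],"spin":0}])

```text
time_s: 30.2
ee_pos: [0.5673, 0.0009, 0.2241]
eef_rot: [3.142, -0.0, -0.004]
force: [-0.8, -0.3, 0.2]
grip_width: 0.0005
grip_force: 0.0
```

Call:
jog_arm(rows=[{"gripper":0.0,"slide":[0.002,0,0],"spin":0},{"gripper":0.0,"slide":[0.003,0,0],"spin":0},{"gripper":0.0,"slide":[0.003,0,0],"spin":0}])

```text
time_s: 30.5
ee_pos: [0.5696, 0.001, 0.224]
eef_rot: [-3.142, 0.003, -0.004]
force: [-10.3, -0.7, 6.8]
grip_width: 0.0004
grip_force: 5.2
```

```bash
python3 - <<'E'
from h import *
C=cloud('scene',cams.camera('scene')[1])
for r in finder.masks_of('tray_handle','scene')[:1]:
    Q=C[r['region']]; Q=Q[Q[:,2]>.04]; print(r['confidence'],np.percentile(Q,[3,50,97],axis=0).round(3))
mugs('scene')
E
```

```text
0.85 [[ 0.568 -0.154  0.042]
 [ 0.582 -0.04   0.048]
 [ 0.651 -0.02   0.206]]
```

Call:
jog_arm(rows=[{"gripper":0.0,"slide":[0.001,0,0],"spin":0},{"gripper":0.0,"slide":[0.001,0,0],"spin":0},{"gripper":0.0,"slide":[-0.04,0,0],"spin":0},{"gripper":0.0,"slide":[-0.08,0,0],"spin":0},{"gripper":0.06,"slide":[-0.1,0,-0.05],"spin":-0.14},{"gripper":0.06,"slide":[-0.1,0,-0.1],"spin":-0.28},{"gripper":0.06,"slide":[-0.1,0,-0.15],"spin":-0.42},{"gripper":0.06,"slide":[-0.1,0,-0.2],"spin":-0.56}])

```text
time_s: 31.5
ee_pos: [0.4695, 0.0013, 0.423]
eef_rot: [3.141, -0.001, 0.562]
force: [0.6, 0.1, 0.1]
grip_width: 0.0291
grip_force: 0.0
```

Call:
jog_arm(rows=[{"gripper":0.06,"slide":[0,0,-0.05],"spin":-0.14},{"gripper":0.06,"slide":[0,0,-0.1],"spin":-0.28},{"gripper":0.06,"slide":[0,0,-0.14],"spin":-0.42},{"gripper":0.06,"slide":[0,0,-0.14],"spin":-0.56},{"gripper":0.06,"slide":[0,0,-0.14],"spin":-0.7},{"gripper":0.06,"slide":[0,0,-0.14],"spin":-0.84},{"gripper":0.06,"slide":[0,0,-0.14],"spin":-0.99},{"gripper":0.06,"slide":[0,0,-0.14],"spin":-1.01}])

```text
time_s: 32.3
ee_pos: [0.47, 0.0013, 0.5606]
eef_rot: [3.141, -0.0, 1.57]
force: [0.4, 0.6, 0.5]
grip_width: 0.0602
grip_force: 0.0
```

Call:
jog_arm(rows=[{"gripper":0.06,"slide":[0,0,0],"spin":0},{"gripper":0.06,"slide":[0,0,0],"spin":0}])

```text
time_s: 32.5
ee_pos: [0.47, 0.0013, 0.5605]
eef_rot: [3.141, 0.0, 1.563]
force: [-0.3, -0.2, 0.8]
grip_width: 0.06
grip_force: 0.0
```

```bash
python3 - <<'E'
from h import *
p,d=snap('scene','s6.png');C=cloud('scene',d)
cv2.imwrite('pics/c6.png',cv2.resize(cv2.cvtColor(p,cv2.COLOR_RGB2BGR)[100:290,200:400],(630,600),interpolation=cv2.INTER_CUBIC))
for r in finder.masks_of('tray_handle','scene')[:1]:
    Q=C[r['region']]; Q=Q[Q[:,2]>.04]; print(r['confidence'],np.percentile(Q,[3,50,97],axis=0).round(3))
go(.6575,.001,.38,0); go(.6575,.001,.306,0)
E
```

```text
0.55 [[ 0.36  -1.009  0.043]
 [ 0.581 -0.002  0.048]
 [ 0.671  0.063  1.237]]
t 32.6 gp [0.47   0.0013 0.3805] phi -0.4 j6 -0.07 SLIDE [0.001, 0.187, 0.0] SPIN -0.007
t 32.6 gp [0.47   0.0013 0.3805] phi -0.4 j6 -0.07 SLIDE [0.001, 0.187, 0.074] SPIN -0.007
```

View pics/c6.png

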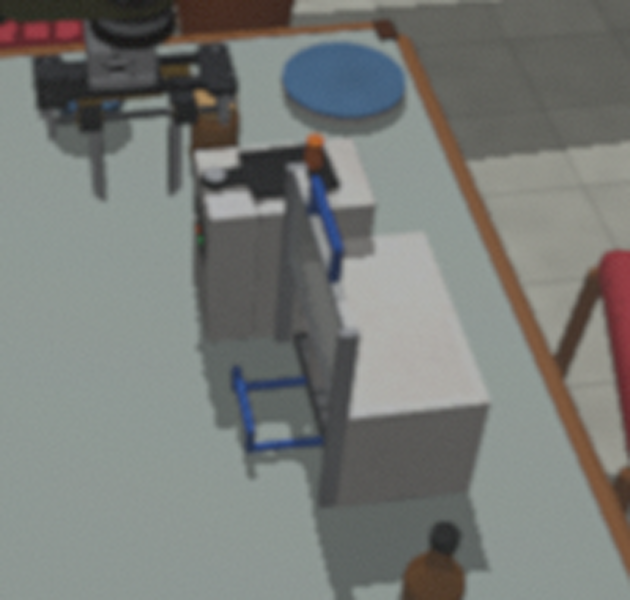

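The scene crop shows the tray home with its handle at (245,410), the mugs inside the bay, and the sash raised with its handle at (328,230). Pinching the sash handle and lowering.

Call:
jog_arm(rows=[{"gripper":0.06,"slide":[0.001,0.05,0],"spin":-0.007},{"gripper":0.06,"slide":[0.001,0.1,0],"spin":-0.007},{"gripper":0.06,"slide":[0.001,0.15,0],"spin":-0.007},{"gripper":0.06,"slide":[0.001,0.187,0],"spin":-0.007},{"gripper":0.06,"slide":[0.001,0.187,0],"spin":-0.007},{"gripper":0.06,"slide":[0.001,0.187,0.04],"spin":-0.007},{"gripper":0.06,"slide":[0.001,0.187,0.074],"spin":-0.007},{"gripper":0.06,"slide":[0.001,0.187,0.074],"spin":-0.007}], squeeze=30)

```text
time_s: 33.4
ee_pos: [0.6568, 0.0015, 0.4821]
eef_rot: [-3.134, -0.0, 1.572]
force: [-0.7, -0.1, -0.6]
grip_width: 0.0599
grip_force: 0.0
```

Call:
jog_arm(rows=[{"gripper":0.0,"slide":[0,0,0],"spin":0},{"gripper":0.0,"slide":[0,0,0],"spin":0},{"gripper":0.0,"slide":[0,0,0],"spin":0},{"gripper":0.0,"slide":[0,0,0],"spin":0},{"gripper":0.0,"slide":[0,0,0],"spin":0},{"gripper":0.0,"slide":[0,0,0],"spin":0},{"gripper":0.0,"slide":[0,0,0],"spin":0},{"gripper":0.0,"slide":[0,0,0],"spin":0}])

```text
time_s: 34.2
ee_pos: [0.6575, 0.0015, 0.4867]
eef_rot: [3.138, 0.0, 1.573]
force: [11.6, 0.1, -1.8]
grip_width: 0.0131
grip_force: 30.0
```

Call:
jog_arm(rows=[{"gripper":0.0,"slide":[0,0,0.015],"spin":0},{"gripper":0.0,"slide":[0,0,0.03],"spin":0},{"gripper":0.0,"slide":[0,0,0.045],"spin":0},{"gripper":0.0,"slide":[0,0,0.06],"spin":0},{"gripper":0.0,"slide":[0,0,0.075],"spin":0},{"gripper":0.0,"slide":[0,0,0.09],"spin":0},{"gripper":0.0,"slide":[0,0,0.105],"spin":0},{"gripper":0.0,"slide":[0,0,0.11],"spin":0}])

```text
time_s: 35.0
ee_pos: [0.6575, 0.0015, 0.3763]
eef_rot: [3.138, 0.0, 1.573]
force: [8.1, -0.0, 4.4]
grip_width: 0.0133
grip_force: 30.0
```

Call:
jog_arm(rows=[{"gripper":0.0,"slide":[0,0,0],"spin":0},{"gripper":0.0,"slide":[0,0,0.002],"spin":0},{"gripper":0.0,"slide":[0,0,0.004],"spin":0},{"gripper":0.0,"slide":[0,0,0.004],"spin":0}])

```text
time_s: 35.4
ee_pos: [0.6575, 0.0015, 0.3733]
eef_rot: [3.138, 0.0, 1.573]
force: [8.7, 0.4, 1.3]
grip_width: 0.0131
grip_force: 30.0
```

Call:
jog_arm(rows=[{"gripper":0.0,"slide":[0,0,0.003],"spin":0},{"gripper":0.0,"slide":[0,0,0.004],"spin":0},{"gripper":0.0,"slide":[0,0,0.004],"spin":0}])

```text
time_s: 35.7
ee_pos: [0.6575, 0.0015, 0.3694]
eef_rot: [3.137, 0.0, 1.573]
force: [8.8, -0.1, 1.9]
grip_width: 0.0134
grip_force: 30.0
```

Call:
jog_arm(rows=[{"gripper":0.0,"slide":[0,0,0.002],"spin":0},{"gripper":0.0,"slide":[0,0,0.003],"spin":0},{"gripper":0.0,"slide":[0,0,0.003],"spin":0}])

```text
time_s: 36.0
ee_pos: [0.6575, 0.0015, 0.3667]
eef_rot: [3.137, 0.0, 1.573]
force: [7.2, -0.2, 3.7]
grip_width: 0.0134
grip_force: 30.0
```

Call:
jog_arm(rows=[{"gripper":0.0,"slide":[0,0,0.002],"spin":0},{"gripper":0.0,"slide":[0,0,0.003],"spin":0},{"gripper":0.0,"slide":[0,0,0.003],"spin":0}])

```text
time_s: 36.3
ee_pos: [0.6572, 0.0015, 0.3665]
eef_rot: [3.135, 0.0, 1.573]
force: [-2.3, 1.0, 22.8]
grip_width: 0.0131
grip_force: 30.0
```

```bash
python3 - <<'E'
from h import *
o=telemetry.get_obs();print(o['ee_pos'],o['force'])
C=cloud('scene',cams.camera('scene')[1])
Q=C[((C>(.64,-.13,.15))&(C<(.68,.0,.25))).all(-1)]
for r in finder.masks_of('sash_handle','scene')[:2]:
    q=C[r['region']]; print(r['confidence'],np.percentile(q,[3,50,97],axis=0).round(3))
E
```

```text
[0.65719846 0.00152341 0.36648936] [-2.33307729  0.98493391 22.76645404]
0.58 [[ 0.65  -0.081  0.032]
 [ 0.652 -0.01   0.106]
 [ 0.66   0.106  0.196]]
```

Call:
jog_arm(rows=[{"gripper":0.06,"slide":[0,0,0],"spin":0},{"gripper":0.06,"slide":[0,0,0],"spin":0},{"gripper":0.06,"slide":[0,0,0],"spin":0},{"gripper":0.06,"slide":[0,0,0],"spin":0},{"gripper":0.06,"slide":[0,0,-0.05],"spin":0},{"gripper":0.06,"slide":[0,0,-0.1],"spin":0},{"gripper":0.06,"slide":[0,0,-0.15],"spin":0},{"gripper":0.06,"slide":[0,0,-0.17],"spin":0}])

```text
time_s: 37.2
ee_pos: [0.6561, 0.0015, 0.538]
eef_rot: [3.135, 0.0, 1.573]
force: [-0.7, 0.6, 0.3]
grip_width: 0.06
grip_force: 0.0
```

Call:
jog_arm(rows=[{"gripper":0.06,"slide":[0.05,0,0],"spin":0.14},{"gripper":0.06,"slide":[0.1,0,0],"spin":0.29},{"gripper":0.06,"slide":[0.15,0,0],"spin":0.44},{"gripper":0.06,"slide":[0.19,0,0],"spin":0.59},{"gripper":0.06,"slide":[0.19,0,0],"spin":0.73},{"gripper":0.06,"slide":[0.19,0,0],"spin":0.88},{"gripper":0.06,"slide":[0.19,0.0,0],"spin":1.02},{"gripper":0.06,"slide":[0.19,0.0,0],"spin":1.17}])

```text
time_s: 38.0
ee_pos: [0.6566, 0.1917, 0.5321]
eef_rot: [-3.141, 0.001, 0.398]
force: [0.4, -0.3, -0.3]
grip_width: 0.06
grip_force: 0.0
```

Call:
jog_arm(rows=[{"gripper":0.06,"slide":[0,0,0],"spin":0.4},{"gripper":0.06,"slide":[0,0,0],"spin":0.4},{"gripper":0.06,"slide":[0,0,0],"spin":0.4},{"gripper":0.06,"slide":[0,0,0],"spin":0.4},{"gripper":0.06,"slide":[0,0,0],"spin":0.4}])

```text
time_s: 38.5
ee_pos: [0.6566, 0.1915, 0.5322]
eef_rot: [3.141, 0.0, 0.007]
force: [-0.2, -0.2, 0.5]
grip_width: 0.0598
grip_force: 0.0
```

```bash
python3 - <<'E'
from h import *
o=telemetry.get_obs(); p,d=snap('wrist','w7.png'); C=cloud('wrist',d,o); np.save('w7.npy',C)
go(.694,.195,.236,-90)
Q=C[((C>(.64,.13,.235))&(C<(.75,.25,.26))).all(-1)]
if len(Q): print('knob',len(Q),cv2.minEnclosingCircle((Q[:,:2]*1000).astype(np.float32)),np.median(Q,0))
hs=cv2.cvtColor(p,cv2.COLOR_RGB2HSV); m=(p.max(2)<45)&(C[...,2]>.195)&(C[...,2]<.216); Q=C[m]
print('cover',len(Q),cv2.minAreaRect((Q[:,:2]*1000).astype(np.float32)) if len(Q) else '')
p,d=cams.camera('top'); C=cloud('top',d)
Q=C[((C>(.64,-.1,.18))&(C<(.67,.1,.23))).all(-1)]; print('sash',np.median(Q,0).round(3),len(Q))
E
```

```text
t 38.5 gp [0.6566 0.1915 0.3523] phi -89.6 j6 1.79 SLIDE [0.037, -0.003, 0.116] SPIN 0.006
knob 528 ((672.071533203125, 168.9771728515625), 47.14091110229492) [0.69149298 0.1954178  0.24586067]
cover 3801 ((644.9821166992188, 196.19021606445312), (116.97642517089844, 75.64781188964844), 1.8313169479370117)
sash [ 0.658 -0.002  0.193] 110
```

View pics/w7.png

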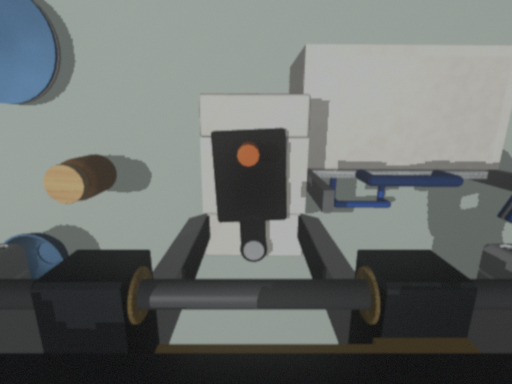

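```bash
python3 - <<'E'
from h import *
C=np.load('w7.npy'); print('pin',C[246:253,250:258].reshape(-1,3).mean(0).round(4),'knob',C[150:158,244:252].reshape(-1,3).mean(0).round(4))
T=C[100:250,205:300].reshape(-1,3); 
p=cv2.imread('pics/w7.png'); m=(p.max(2)>70)&(C[...,2]>.19)&(C[...,2]<.206)&(np.abs(C[...,1]-.19)<.09); Q=C[m]
print('tower',cv2.minAreaRect((Q[:,:2]*1000).astype(np.float32)), np.percentile(Q,[1,99],axis=0))
E
```

```text
pin [0.5799 0.1923 0.214 ] knob [0.6948 0.1987 0.2461]
tower ((658.9491577148438, 186.5937042236328), (131.6031494140625, 189.61474609375), 89.99380493164062) [[0.56669162 0.13291208 0.19748184]
 [0.75259705 0.25134318 0.20165819]]
```

The wrist view shows the shut cover, knob at (248,154) and pin at (254,249). Pin is at (0.580, 0.192), and the cover is about 2.7° open. Gripping the knob.

Call:
jog_arm(rows=[{"gripper":0.06,"slide":[0.038,-0.005,0.03],"spin":-0.04},{"gripper":0.06,"slide":[0.038,-0.005,0.07],"spin":-0.04},{"gripper":0.06,"slide":[0.038,-0.005,0.116],"spin":-0.04},{"gripper":0.06,"slide":[0.038,-0.005,0.116],"spin":-0.04},{"gripper":0.06,"slide":[0.038,-0.005,0.116],"spin":-0.04},{"gripper":0.0,"slide":[0.038,-0.005,0.116],"spin":-0.04},{"gripper":0.0,"slide":[0.038,-0.005,0.116],"spin":-0.04},{"gripper":0.0,"slide":[0.038,-0.005,0.116],"spin":-0.04}], squeeze=15)

```text
time_s: 39.4
ee_pos: [0.6945, 0.1966, 0.4166]
eef_rot: [-3.142, -0.0, 0.044]
force: [-0.2, 0.2, -0.6]
grip_width: 0.0394
grip_force: 0.0
```

Call:
jog_arm(rows=[{"gripper":0.0,"slide":[0,0,0],"spin":0},{"gripper":0.0,"slide":[0,0,0],"spin":0},{"gripper":0.0,"slide":[0,0,0],"spin":0},{"gripper":0.0,"slide":[0,0,0],"spin":0},{"gripper":0.0,"slide":[0,0,0],"spin":0}])

```text
time_s: 39.9
ee_pos: [0.6945, 0.1966, 0.4165]
eef_rot: [3.142, -0.0, 0.043]
force: [-0.3, 0.9, 0.4]
grip_width: 0.0219
grip_force: 15.0
```

```bash
cat > arc.py <<'E'
from h import *
import sys
a0,a1,n=map(float,sys.argv[1:4]); pin=np.array([.580,.192])
o=telemetry.get_obs(); R=Ro.from_euler('xyz',o['eef_rot']).as_matrix(); g=o['ee_pos']
kn=np.array(g[:2]); print('gp',kn,g[2]-.18,'r',np.linalg.norm(kn-pin),'ang',np.degrees(np.arctan2(*(kn-pin)[::-1])),'F',o['force'].round(1))
for a in np.linspace(a0,a1,int(n)+1)[1:]:
    q=pin+.115*np.array([np.cos(np.radians(a)),np.sin(np.radians(a))]); s=R.T@np.r_[q-kn,0]
    print('ang',round(a,1),np.round(s,3).tolist(),'spin',round(-np.radians(a-a0),3))
E
python3 arc.py 2.7 42.7 8; python3 arc.py 2.7 106 13
```

```text
gp [0.69451635 0.19658425] 0.23649371615558096 r 0.11460806704503883 ang 2.2924087801288753 F [-0.3  0.9  0.4]
ang 7.7 [-0.0, -0.011, -0.0] spin -0.087
ang 12.7 [-0.001, -0.021, -0.0] spin -0.175
ang 17.7 [-0.004, -0.031, -0.0] spin -0.262
ang 22.7 [-0.007, -0.04, -0.0] spin -0.349
ang 27.7 [-0.011, -0.049, -0.0] spin -0.436
ang 32.7 [-0.015, -0.058, -0.0] spin -0.524
ang 37.7 [-0.021, -0.067, -0.0] spin -0.611
ang 42.7 [-0.027, -0.075, -0.0] spin -0.698
gp [0.69451635 0.19658425] 0.23649371615558096 r 0.11460806704503883 ang 2.2924087801288753 F [-0.3  0.9  0.4]
ang 10.6 [-0.001, -0.017, -0.0] spin -0.139
ang 18.6 [-0.004, -0.032, -0.0] spin -0.277
ang 26.5 [-0.01, -0.047, -0.0] spin -0.416
ang 34.5 [-0.017, -0.061, -0.0] spin -0.555
ang 42.4 [-0.026, -0.074, -0.0] spin -0.693
ang 50.4 [-0.037, -0.086, -0.0] spin -0.832
ang 58.3 [-0.05, -0.096, -0.0] spin -0.971
ang 66.3 [-0.064, -0.104, -0.0] spin -1.109
ang 74.2 [-0.079, -0.11, -0.0] spin -1.248
ang 82.2 [-0.094, -0.114, -0.0] spin -1.387
ang 90.1 [-0.11, -0.115, -0.0] spin -1.526
ang 98.1 [-0.126, -0.115, -0.0] spin -1.664
ang 106.0 [-0.141, -0.112, -0.0] spin -1.803
```

Call:
jog_arm(rows=[{"gripper":0.0,"slide":[0,-0.011,0],"spin":-0.087},{"gripper":0.0,"slide":[-0.001,-0.021,0],"spin":-0.175},{"gripper":0.0,"slide":[-0.004,-0.031,0],"spin":-0.262},{"gripper":0.0,"slide":[-0.007,-0.04,0],"spin":-0.349},{"gripper":0.0,"slide":[-0.011,-0.049,0],"spin":-0.436},{"gripper":0.0,"slide":[-0.015,-0.058,0],"spin":-0.524},{"gripper":0.0,"slide":[-0.021,-0.067,0],"spin":-0.611},{"gripper":0.0,"slide":[-0.027,-0.075,0],"spin":-0.698}])

```text
time_s: 40.7
ee_pos: [0.664, 0.2702, 0.4164]
eef_rot: [3.142, 0.002, 0.745]
force: [-6.2, -7.3, 2.2]
grip_width: 0.0215
grip_force: 15.0
```

```bash
python3 arc.py 42.7 106 8
```

```text
gp [0.66398422 0.27020742] 0.2364069242152705 r 0.11475953099712807 ang 42.96014903254907 F [-6.2 -7.3  2.2]
ang 50.6 [-0.001, -0.015, 0.0] spin -0.138
ang 58.5 [-0.004, -0.031, 0.0] spin -0.276
ang 66.4 [-0.01, -0.046, 0.0] spin -0.414
ang 74.4 [-0.017, -0.06, 0.0] spin -0.552
ang 82.3 [-0.026, -0.073, 0.0] spin -0.69
ang 90.2 [-0.037, -0.084, 0.0] spin -0.829
ang 98.1 [-0.05, -0.094, 0.0] spin -0.967
ang 106.0 [-0.063, -0.102, 0.0] spin -1.105
```

Call:
jog_arm(rows=[{"gripper":0.0,"slide":[-0.002,-0.015,0],"spin":-0.138},{"gripper":0.0,"slide":[-0.005,-0.031,0],"spin":-0.276},{"gripper":0.0,"slide":[-0.011,-0.046,0],"spin":-0.414},{"gripper":0.0,"slide":[-0.018,-0.06,0],"spin":-0.552},{"gripper":0.0,"slide":[-0.027,-0.072,0],"spin":-0.69},{"gripper":0.0,"slide":[-0.038,-0.083,0],"spin":-0.829},{"gripper":0.0,"slide":[-0.05,-0.093,0],"spin":-0.967},{"gripper":0.0,"slide":[-0.063,-0.101,0],"spin":-1.105}])

```text
time_s: 41.5
ee_pos: [0.5488, 0.3024, 0.4165]
eef_rot: [-3.141, 0.0, 1.852]
force: [0.1, -1.1, 0.9]
grip_width: 0.0217
grip_force: 15.0
```

Call:
jog_arm(rows=[{"gripper":0.06,"slide":[0,0,0],"spin":0},{"gripper":0.06,"slide":[0,0,0],"spin":0},{"gripper":0.06,"slide":[0,0,0],"spin":0},{"gripper":0.06,"slide":[0,0,-0.05],"spin":0},{"gripper":0.06,"slide":[0,0,-0.1],"spin":0},{"gripper":0.06,"slide":[0,0,-0.13],"spin":0}])

```text
time_s: 42.1
ee_pos: [0.5495, 0.302, 0.5505]
eef_rot: [3.138, -0.001, 1.844]
force: [0.5, 0.4, -1.1]
grip_width: 0.0596
grip_force: 0.0
```

```bash
cat >> h.py <<'E'
def blocks(n,o=None):
    p,d=cams.camera(n); C=cloud(n,d,o)
    for r in finder.masks_of('block1',n):
        Q=C[r['region']&(d>0)]; T=Q[(Q[:,2]>.018)&(Q[:,2]<.05)]
        if len(T)<30 or r['confidence']<.3: continue
        (c,s,a)=cv2.minAreaRect((T[:,:2]*1000).astype(np.float32))
        L=a if s[0]>s[1] else a+90
        print(n,round(r['confidence'],2),'c',np.round(c,1),'size',np.round(sorted(s),0),'long deg',round((L+90)%180-90,1),'close deg',round(L%180-90,1),'z',np.median(T[:,2]).round(3))
E
python3 - <<'E'
from h import *
blocks('top'); blocks('scene'); go(.48,-.3,.3,30)
p,d=snap('top','t8.png'); C=cloud('top',d)
Q=C[((C>(.45,.25,.225))&(C<(.68,.4,.26))).all(-1)]; print('knob',len(Q),np.median(Q,0))
E
```

```text
top 0.66 c [ 494.8 -460.9] size [35. 62.] long deg 69.2 close deg -20.8 z 0.029
top 0.66 c [ 396.5 -319. ] size [37. 64.] long deg 75.6 close deg -14.4 z 0.028
scene 0.85 c [ 490.3 -461.7] size [36. 64.] long deg 68.4 close deg -21.6 z 0.028
scene 0.57 c [ 567.1 -306.4] size [39. 62.] long deg -24.5 close deg 65.5 z 0.028
scene 0.5 c [ 392.8 -319.7] size [37. 66.] long deg 78.0 close deg -12.0 z 0.028
t 42.3 gp [0.5501 0.3023 0.3659] phi 15.7 j6 0.17 SLIDE [-0.561, -0.23, 0.066] SPIN -0.25
knob 0 [nan nan nan]
  return _methods._mean(a, axis=axis, dtype=dtype,
  ret = um.true_divide(
```

Cover is open at about 1.85 rad. One block was knocked aside and is now at (0.493, −0.461). Going for the block at (0.395, −0.319) first.

```bash
python3 - <<'E'
from h import *
go(.395,-.3195,.2,-13)
E
```

```text
t 42.4 gp [0.5502 0.3024 0.3648] phi 15.7 j6 0.17 SLIDE [-0.557, -0.317, 0.166] SPIN 0.501
```

Call:
jog_arm(rows=[{"gripper":0.07,"slide":[-0.557,-0.317,0.1],"spin":0.5},{"gripper":0.07,"slide":[-0.557,-0.317,0.1],"spin":0.5},{"gripper":0.07,"slide":[-0.557,-0.317,0.1],"spin":0.5},{"gripper":0.07,"slide":[-0.557,-0.317,0.1],"spin":0.5},{"gripper":0.07,"slide":[-0.557,-0.317,0.1],"spin":0.5},{"gripper":0.07,"slide":[-0.557,-0.317,0.1],"spin":0.5},{"gripper":0.07,"slide":[-0.557,-0.317,0.1],"spin":0.5},{"gripper":0.07,"slide":[-0.557,-0.317,0.1],"spin":0.5}])

```text
time_s: 43.15
ee_pos: [0.4541, -0.0832, 0.4831]
eef_rot: [-3.139, -0.0, 1.346]
force: [1.5, -0.5, -0.1]
grip_width: 0.0702
grip_force: 0.0
```

```bash
python3 - <<'E'
from h import *
go(.395,-.3195,.2,-13)
E
```

```text
t 43.1 gp [ 0.4541 -0.0832  0.3031] phi -12.9 j6 -0.04 SLIDE [-0.244, -0.005, 0.103] SPIN 0.002
```

Call:
jog_arm(rows=[{"gripper":0.07,"slide":[-0.24,-0.005,0.103],"spin":0},{"gripper":0.07,"slide":[-0.24,-0.005,0.103],"spin":0},{"gripper":0.07,"slide":[-0.24,-0.005,0.103],"spin":0},{"gripper":0.07,"slide":[-0.24,-0.005,0.103],"spin":0},{"gripper":0.07,"slide":[-0.24,-0.005,0.103],"spin":0},{"gripper":0.07,"slide":[-0.24,-0.005,0.103],"spin":0},{"gripper":0.07,"slide":[-0.24,-0.005,0.103],"spin":0},{"gripper":0.07,"slide":[-0.24,-0.005,0.103],"spin":0}])

```text
time_s: 43.95
ee_pos: [0.3969, -0.3136, 0.3816]
eef_rot: [-3.141, -0.001, 1.346]
force: [0.6, -0.1, 0.6]
grip_width: 0.0698
grip_force: 0.0
```

```bash
python3 - <<'E'
from h import *
o=telemetry.get_obs(); blocks('wrist',o); blocks('scene'); go(.395,-.3195,.024,-13)
E
```

```text
wrist 0.74 c [ 394.7 -316.2] size [36. 61.] long deg 76.7 close deg -13.3 z 0.028
wrist 0.69 c [ 568.3 -304.3] size [36. 62.] long deg -25.0 close deg 65.0 z 0.028
wrist 0.54 c [ 510.4 -437.3] size [16. 29.] long deg -65.2 close deg 24.8 z 0.027
wrist 0.45 c [ 689.5 -300.1] size [22. 57.] long deg 78.7 close deg -11.3 z 0.034
scene 0.81 c [ 490.3 -461.5] size [36. 63.] long deg 68.7 close deg -21.3 z 0.028
scene 0.79 c [ 566.8 -307.1] size [39. 62.] long deg -26.3 close deg 63.7 z 0.028
scene 0.73 c [ 392.9 -319.3] size [37. 65.] long deg 76.7 close deg -13.3 z 0.028
t 44.1 gp [ 0.3971 -0.3133  0.2024] phi -12.8 j6 -0.52 SLIDE [-0.006, -0.001, 0.178] SPIN 0.004
```

Call:
jog_arm(rows=[{"gripper":0.07,"slide":[-0.004,-0.001,0.05],"spin":0},{"gripper":0.07,"slide":[-0.004,-0.001,0.1],"spin":0},{"gripper":0.07,"slide":[-0.004,-0.001,0.15],"spin":0},{"gripper":0.07,"slide":[-0.004,-0.001,0.178],"spin":0},{"gripper":0.07,"slide":[-0.004,-0.001,0.178],"spin":0},{"gripper":0.0,"slide":[-0.004,-0.001,0.178],"spin":0},{"gripper":0.0,"slide":[-0.004,-0.001,0.178],"spin":0},{"gripper":0.0,"slide":[-0.004,-0.001,0.178],"spin":0}], squeeze=20)

```text
time_s: 44.95
ee_pos: [0.395, -0.3178, 0.2044]
eef_rot: [3.141, 0.001, 1.347]
force: [-0.1, 0.6, 0.5]
grip_width: 0.0498
grip_force: 0.0
```

Call:
jog_arm(rows=[{"gripper":0.0,"slide":[0,0,0],"spin":0},{"gripper":0.0,"slide":[0,0,0],"spin":0},{"gripper":0.0,"slide":[0,0,0],"spin":0},{"gripper":0.0,"slide":[0,0,-0.05],"spin":0},{"gripper":0.0,"slide":[0,0,-0.1],"spin":0},{"gripper":0.0,"slide":[0,0,-0.15],"spin":0},{"gripper":0.0,"slide":[0,0,-0.2],"spin":0},{"gripper":0.0,"slide":[0,0,-0.25],"spin":0}])

```text
time_s: 45.75
ee_pos: [0.3944, -0.3176, 0.4559]
eef_rot: [3.142, 0.0, 1.346]
force: [1.2, -0.9, -0.6]
grip_width: 0.0359
grip_force: 20.0
```

```bash
python3 - <<'E'
from h import *
go(.5,.1,.3,-90); go(.665,.192,.3,-90); 
E
```

```text
t 45.8 gp [ 0.3944 -0.3176  0.2759] phi -12.9 j6 -0.53 SLIDE [0.431, 0.01, -0.024] SPIN 1.346
t 45.8 gp [ 0.3944 -0.3176  0.2759] phi -12.9 j6 -0.53 SLIDE [0.557, 0.15, -0.024] SPIN 1.346
```

Call:
jog_arm(rows=[{"gripper":0.0,"slide":[0.04,0.01,-0.03],"spin":0.14},{"gripper":0.0,"slide":[0.557,0.15,-0.055],"spin":1.346},{"gripper":0.0,"slide":[0.557,0.15,-0.055],"spin":1.346},{"gripper":0.0,"slide":[0.557,0.15,-0.055],"spin":1.346},{"gripper":0.0,"slide":[0.557,0.15,-0.055],"spin":1.346},{"gripper":0.0,"slide":[0.557,0.15,-0.055],"spin":1.346},{"gripper":0.0,"slide":[0.557,0.15,-0.055],"spin":1.346},{"gripper":0.0,"slide":[0.557,0.15,-0.055],"spin":1.346}])

```text
time_s: 46.55
ee_pos: [0.5618, -0.0038, 0.4983]
eef_rot: [3.142, 0.0, 0.258]
force: [-0.1, -0.2, -0.6]
grip_width: 0.0355
grip_force: 20.0
```

```bash
python3 - <<'E'
from h import *
go(.665,.192,.33,-90); 
E
```

```text
t 46.5 gp [ 0.5618 -0.0038  0.3183] phi -75.2 j6 1.24 SLIDE [0.15, -0.163, -0.012] SPIN 0.258
```

Call:
jog_arm(rows=[{"gripper":0.0,"slide":[0.15,-0.163,-0.012],"spin":0.258},{"gripper":0.0,"slide":[0.15,-0.163,-0.012],"spin":0.258},{"gripper":0.0,"slide":[0.15,-0.163,-0.012],"spin":0.258},{"gripper":0.0,"slide":[0.15,-0.163,-0.012],"spin":0.258},{"gripper":0.0,"slide":[0.15,-0.163,-0.012],"spin":0.258},{"gripper":0.0,"slide":[0.15,-0.163,-0.012],"spin":0.258},{"gripper":0.0,"slide":[0.15,-0.163,-0.012],"spin":0.258},{"gripper":0.0,"slide":[0.15,-0.163,-0.012],"spin":0.258}])

```text
time_s: 47.35
ee_pos: [0.6634, 0.1899, 0.5104]
eef_rot: [3.141, 0.0, 0.005]
force: [-0.1, -0.2, -1.0]
grip_width: 0.0358
grip_force: 20.0
```

```bash
python3 - <<'E'
from h import *
go(.665,.192,.225,-90)
o=telemetry.get_obs(); p,d=snap('wrist','w9.png')
E
```

```text
t 47.4 gp [0.6634 0.1899 0.3304] phi -89.7 j6 1.79 SLIDE [0.002, -0.002, 0.105] SPIN 0.005
```

View pics/w9.png

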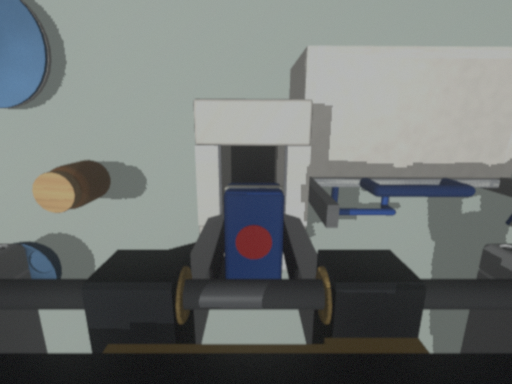

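The wrist view shows the port open at (254,165), with the held block centred on it at (254,235). Lowering and releasing.

Call:
jog_arm(rows=[{"gripper":0.0,"slide":[0.001,-0.002,0.04],"spin":0.005},{"gripper":0.0,"slide":[0.001,-0.002,0.08],"spin":0.005},{"gripper":0.0,"slide":[0.001,-0.002,0.104],"spin":0.005},{"gripper":0.0,"slide":[0.001,-0.002,0.104],"spin":0.005},{"gripper":0.07,"slide":[0.001,-0.002,0.104],"spin":0.005},{"gripper":0.07,"slide":[0.001,-0.002,0.104],"spin":0.005},{"gripper":0.07,"slide":[0.001,-0.002,0.104],"spin":0.005},{"gripper":0.07,"slide":[0.001,-0.002,0.104],"spin":0.005}])

```text
time_s: 48.2
ee_pos: [0.6645, 0.1929, 0.4074]
eef_rot: [-3.141, -0.002, 0.001]
force: [1.0, -0.2, 0.2]
grip_width: 0.0642
grip_force: 0.0
```

Call:
jog_arm(rows=[{"gripper":0.07,"slide":[0,0,-0.05],"spin":0},{"gripper":0.07,"slide":[0,0,-0.1],"spin":0},{"gripper":0.07,"slide":[0,0,-0.11],"spin":0},{"gripper":0.07,"slide":[0,0,-0.11],"spin":0}])

```text
time_s: 48.6
ee_pos: [0.6641, 0.1929, 0.5186]
eef_rot: [-3.141, -0.004, 0.001]
force: [0.6, -0.7, -0.8]
grip_width: 0.0703
grip_force: 0.0
```

```bash
python3 - <<'E'
from h import *
go(.567,-.306,.3,65); o=telemetry.get_obs(); p,d=snap('wrist','w10.png'); blocks('scene')
C=cloud('wrist',d,o); Q=C[((C>(.6,.15,.05))&(C<(.73,.24,.19))).all(-1)]; print(np.percentile(Q,[2,50,98],axis=0).round(3))
p,d=cams.camera('top'); C=cloud('top',d); Q=C[((C>(.6,.15,.05))&(C<(.73,.24,.18))).all(-1)]; print(len(Q))
E
```

```text
t 48.6 gp [0.6641 0.1929 0.3386] phi -89.9 j6 1.8 SLIDE [-0.098, 0.499, 0.038] SPIN 0.437
scene 0.88 c [ 490.8 -461.2] size [36. 63.] long deg 67.3 close deg -22.7 z 0.028
scene 0.78 c [ 567.5 -306.6] size [41. 62.] long deg -26.9 close deg 63.1 z 0.028
[[0.619 0.158 0.059]
 [0.645 0.192 0.089]
 [0.696 0.226 0.187]]
0
```

View pics/w10.png

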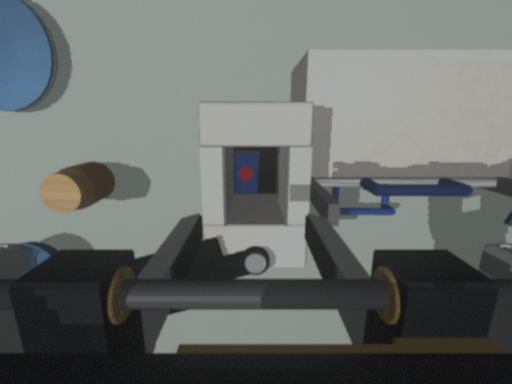

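The first block lies inside the port at (246,173). Next: the block at (0.567, −0.306).

Call:
jog_arm(rows=[{"gripper":0.07,"slide":[-0.098,0.499,0.03],"spin":0.437},{"gripper":0.07,"slide":[-0.098,0.499,0.03],"spin":0.437},{"gripper":0.07,"slide":[-0.098,0.499,0.03],"spin":0.437},{"gripper":0.07,"slide":[-0.098,0.499,0.03],"spin":0.437},{"gripper":0.07,"slide":[-0.098,0.499,0.03],"spin":0.437},{"gripper":0.07,"slide":[-0.098,0.499,0.03],"spin":0.437},{"gripper":0.07,"slide":[-0.098,0.499,0.03],"spin":0.437},{"gripper":0.07,"slide":[-0.098,0.499,0.03],"spin":0.437}])

```text
time_s: 49.6
ee_pos: [0.5873, -0.2008, 0.4913]
eef_rot: [3.141, 0.002, -0.436]
force: [0.5, -0.2, -0.2]
grip_width: 0.0702
grip_force: 0.0
```

```bash
python3 - <<'E'
from h import *
go(.567,-.306,.2,65)
E
```

```text
t 49.6 gp [ 0.5873 -0.2008  0.3113] phi -115.0 j6 1.62 SLIDE [0.026, 0.104, 0.111] SPIN 0.0
```

Call:
jog_arm(rows=[{"gripper":0.07,"slide":[0.026,0.1,0.111],"spin":0},{"gripper":0.07,"slide":[0.026,0.1,0.111],"spin":0},{"gripper":0.07,"slide":[0.026,0.1,0.111],"spin":0},{"gripper":0.07,"slide":[0.026,0.1,0.111],"spin":0},{"gripper":0.07,"slide":[0.026,0.1,0.111],"spin":0},{"gripper":0.07,"slide":[0.026,0.1,0.111],"spin":0}])

```text
time_s: 50.2
ee_pos: [0.5696, -0.2997, 0.3827]
eef_rot: [-3.142, -0.001, -0.435]
force: [0.0, -0.4, -0.1]
grip_width: 0.0698
grip_force: 0.0
```

```bash
python3 - <<'E'
from h import *
o=telemetry.get_obs(); blocks('wrist',o); blocks('scene'); go(.5675,-.3055,.024,65)
E
```

```text
wrist 0.9 c [ 492.7 -459.3] size [36. 62.] long deg 68.4 close deg -21.6 z 0.028
wrist 0.77 c [ 569.4 -305.5] size [36. 62.] long deg -25.2 close deg 64.8 z 0.028
wrist 0.51 c [602.8 -37.4] size [45. 75.] long deg -39.6 close deg 50.4 z 0.022
scene 0.82 c [ 567.1 -306.4] size [42. 62.] long deg -25.6 close deg 64.4 z 0.028
scene 0.67 c [ 490.5 -460.8] size [36. 64.] long deg 68.5 close deg -21.5 z 0.028
t 50.4 gp [ 0.5696 -0.2997  0.2028] phi -114.9 j6 1.46 SLIDE [0.0, 0.006, 0.179] SPIN 0.001
```

Call:
jog_arm(rows=[{"gripper":0.07,"slide":[0.001,0.006,0.05],"spin":0},{"gripper":0.07,"slide":[0.001,0.006,0.1],"spin":0},{"gripper":0.07,"slide":[0.001,0.006,0.15],"spin":0},{"gripper":0.07,"slide":[0.001,0.006,0.178],"spin":0},{"gripper":0.07,"slide":[0.001,0.006,0.178],"spin":0},{"gripper":0.0,"slide":[0.001,0.006,0.178],"spin":0},{"gripper":0.0,"slide":[0.001,0.006,0.178],"spin":0},{"gripper":0.0,"slide":[0.001,0.006,0.178],"spin":0}], squeeze=20)

```text
time_s: 51.2
ee_pos: [0.5678, -0.3063, 0.2043]
eef_rot: [3.141, -0.001, -0.436]
force: [-0.5, -0.2, 0.2]
grip_width: 0.0494
grip_force: 0.0
```

Call:
jog_arm(rows=[{"gripper":0.0,"slide":[0,0,0],"spin":0},{"gripper":0.0,"slide":[0,0,0],"spin":0},{"gripper":0.0,"slide":[0,0,0],"spin":0},{"gripper":0.0,"slide":[0,0,-0.06],"spin":0},{"gripper":0.0,"slide":[0,0,-0.12],"spin":0},{"gripper":0.0,"slide":[0,0,-0.18],"spin":0},{"gripper":0.0,"slide":[0,0,-0.24],"spin":0},{"gripper":0.0,"slide":[0,0,-0.3],"spin":0}])

```text
time_s: 52.0
ee_pos: [0.5673, -0.3062, 0.4558]
eef_rot: [3.142, -0.0, -0.436]
force: [0.9, 0.1, -0.8]
grip_width: 0.0358
grip_force: 20.0
```

Call:
jog_arm(rows=[{"gripper":0.0,"slide":[0,0,-0.05],"spin":0},{"gripper":0.0,"slide":[0,0,-0.05],"spin":0}])

```text
time_s: 52.2
ee_pos: [0.5667, -0.3059, 0.5115]
eef_rot: [3.14, -0.011, -0.436]
force: [0.1, -0.4, -0.9]
grip_width: 0.0359
grip_force: 20.0
```

```bash
python3 - <<'E'
from h import *
go(.664,.192,.33,-90); 
E
```

```text
t 52.2 gp [ 0.5667 -0.3059  0.3315] phi -115.0 j6 1.46 SLIDE [-0.122, -0.492, -0.001] SPIN -0.436
```

Call:
jog_arm(rows=[{"gripper":0.0,"slide":[-0.122,-0.492,-0.001],"spin":-0.436},{"gripper":0.0,"slide":[-0.122,-0.492,-0.001],"spin":-0.436},{"gripper":0.0,"slide":[-0.122,-0.492,-0.001],"spin":-0.436},{"gripper":0.0,"slide":[-0.122,-0.492,-0.001],"spin":-0.436},{"gripper":0.0,"slide":[-0.122,-0.492,-0.001],"spin":-0.436},{"gripper":0.0,"slide":[-0.122,-0.492,-0.001],"spin":-0.436},{"gripper":0.0,"slide":[-0.122,-0.492,-0.001],"spin":-0.436},{"gripper":0.0,"slide":[-0.122,-0.492,-0.001],"spin":-0.436}])

```text
time_s: 53.0
ee_pos: [0.6444, 0.0882, 0.5039]
eef_rot: [3.141, 0.001, -0.0]
force: [1.2, -0.6, -1.6]
grip_width: 0.0359
grip_force: 20.0
```

```bash
python3 - <<'E'
from h import *
go(.664,.192,.33,-90); 
E
```

```text
t 53.0 gp [0.6444 0.0882 0.3239] phi -90.0 j6 1.65 SLIDE [0.02, -0.104, -0.006] SPIN -0.0
```

Call:
jog_arm(rows=[{"gripper":0.0,"slide":[0.02,-0.1,-0.006],"spin":0},{"gripper":0.0,"slide":[0.02,-0.1,-0.006],"spin":0},{"gripper":0.0,"slide":[0.02,-0.1,-0.006],"spin":0},{"gripper":0.0,"slide":[0.02,-0.1,-0.006],"spin":0},{"gripper":0.0,"slide":[0.02,-0.1,-0.006],"spin":0},{"gripper":0.0,"slide":[0.02,-0.1,-0.006],"spin":0},{"gripper":0.0,"slide":[0.02,-0.1,-0.006],"spin":0}])

```text
time_s: 53.7
ee_pos: [0.6644, 0.185, 0.5108]
eef_rot: [-3.142, -0.0, -0.002]
force: [0.1, -0.4, -0.7]
grip_width: 0.0361
grip_force: 20.0
```

```bash
python3 - <<'E'
from h import *
go(.664,.192,.227,-90); 
E
```

```text
t 53.7 gp [0.6644 0.185  0.3308] phi -90.1 j6 1.79 SLIDE [-0.0, -0.007, 0.104] SPIN -0.002
```

Call:
jog_arm(rows=[{"gripper":0.0,"slide":[0.0,-0.006,0.04],"spin":0},{"gripper":0.0,"slide":[0.0,-0.006,0.08],"spin":0},{"gripper":0.0,"slide":[0.0,-0.006,0.104],"spin":0},{"gripper":0.0,"slide":[0.0,-0.006,0.104],"spin":0},{"gripper":0.07,"slide":[0.0,-0.006,0.104],"spin":0},{"gripper":0.07,"slide":[0.0,-0.006,0.104],"spin":0},{"gripper":0.07,"slide":[0.0,-0.006,0.104],"spin":0},{"gripper":0.07,"slide":[0.0,-0.006,0.104],"spin":0}])

```text
time_s: 54.5
ee_pos: [0.6644, 0.1921, 0.4076]
eef_rot: [-3.141, -0.002, -0.0]
force: [-0.2, -0.9, 0.1]
grip_width: 0.064
grip_force: 0.0
```

Call:
jog_arm(rows=[{"gripper":0.07,"slide":[0,0,-0.05],"spin":0},{"gripper":0.07,"slide":[0,0,-0.1],"spin":0},{"gripper":0.07,"slide":[0,0,-0.12],"spin":0},{"gripper":0.07,"slide":[0,0,-0.12],"spin":0}])

```text
time_s: 54.9
ee_pos: [0.6636, 0.192, 0.5309]
eef_rot: [-3.14, -0.007, -0.0]
force: [-0.1, 0.9, -0.3]
grip_width: 0.07
grip_force: 0.0
```

```bash
python3 - <<'E'
from h import *
o=telemetry.get_obs(); p,d=snap('wrist','w11.png'); blocks('scene')
go(.45,-.2,.33,-22); go(.492,-.46,.2,-22)
C=cloud('wrist',d,o); Q=C[((C>(.6,.15,.05))&(C<(.73,.24,.3))).all(-1)]
m=(p[...,2].astype(int)>p[...,0]+30); q=C[m]; q=q[((q>(.6,.14,.04))&(q<(.73,.25,.3))).all(-1)]; print('blue in port',len(q),np.percentile(q,[2,50,98],axis=0).round(3))
E
```

```text
scene 0.76 c [ 490.9 -460.7] size [37. 65.] long deg 68.6 close deg -21.4 z 0.028
t 55.0 gp [0.6646 0.1922 0.3449] phi -90.0 j6 1.8 SLIDE [-0.215, 0.392, 0.015] SPIN -1.187
t 55.0 gp [0.6646 0.1922 0.3449] phi -90.0 j6 1.8 SLIDE [-0.172, 0.652, 0.146] SPIN -1.187
blue in port 932 [[0.629 0.178 0.087]
 [0.662 0.2   0.115]
 [0.698 0.221 0.117]]
```

Call:
jog_arm(rows=[{"gripper":0.07,"slide":[-0.172,0.652,0.02],"spin":-1.19},{"gripper":0.07,"slide":[-0.172,0.652,0.02],"spin":-1.19},{"gripper":0.07,"slide":[-0.172,0.652,0.02],"spin":-1.19},{"gripper":0.07,"slide":[-0.172,0.652,0.02],"spin":-1.19},{"gripper":0.07,"slide":[-0.172,0.652,0.02],"spin":-1.19},{"gripper":0.07,"slide":[-0.172,0.652,0.02],"spin":-1.19},{"gripper":0.07,"slide":[-0.172,0.652,0.02],"spin":-1.19},{"gripper":0.07,"slide":[-0.172,0.652,0.02],"spin":-1.19}])

```text
time_s: 55.85
ee_pos: [0.5657, -0.1825, 0.5134]
eef_rot: [-3.139, 0.0, 1.162]
force: [0.2, -1.1, 0.2]
grip_width: 0.07
grip_force: 0.0
```

```bash
python3 - <<'E'
from h import *
go(.492,-.46,.2,-22)
E
```

```text
t 55.9 gp [ 0.5657 -0.1825  0.3334] phi -23.4 j6 0.03 SLIDE [-0.284, 0.043, 0.133] SPIN -0.024
```

Call:
jog_arm(rows=[{"gripper":0.07,"slide":[-0.282,0.043,0.133],"spin":-0.024},{"gripper":0.07,"slide":[-0.282,0.043,0.133],"spin":-0.024},{"gripper":0.07,"slide":[-0.282,0.043,0.133],"spin":-0.024},{"gripper":0.07,"slide":[-0.282,0.043,0.133],"spin":-0.024},{"gripper":0.07,"slide":[-0.282,0.043,0.133],"spin":-0.024},{"gripper":0.07,"slide":[-0.282,0.043,0.133],"spin":-0.024},{"gripper":0.07,"slide":[-0.282,0.043,0.133],"spin":-0.024},{"gripper":0.07,"slide":[-0.282,0.043,0.133],"spin":-0.024}])

```text
time_s: 56.65
ee_pos: [0.4915, -0.4575, 0.3792]
eef_rot: [-3.138, -0.002, 1.178]
force: [0.7, 0.2, -1.1]
grip_width: 0.0701
grip_force: 0.0
```

```bash
python3 - <<'E'
from h import *
o=telemetry.get_obs(); blocks('wrist',o); blocks('scene'); go(.4915,-.46,.024,-22)
E
```

```text
wrist 0.71 c [ 492.9 -458.8] size [35. 61.] long deg 66.9 close deg -23.1 z 0.028
scene 0.83 c [ 491.1 -460.5] size [36. 64.] long deg 67.3 close deg -22.7 z 0.028
scene 0.32 c [651.7  18.2] size [  3. 192.] long deg -89.8 close deg 0.2 z 0.039
t 56.9 gp [ 0.4932 -0.4546  0.2031] phi -22.3 j6 -0.41 SLIDE [-0.006, 0.0, 0.179] SPIN -0.004
```

Call:
jog_arm(rows=[{"gripper":0.07,"slide":[-0.005,0.0,0.05],"spin":0},{"gripper":0.07,"slide":[-0.005,0.0,0.1],"spin":0},{"gripper":0.07,"slide":[-0.005,0.0,0.15],"spin":0},{"gripper":0.07,"slide":[-0.005,0.0,0.178],"spin":0},{"gripper":0.07,"slide":[-0.005,0.0,0.178],"spin":0},{"gripper":0.0,"slide":[-0.005,0.0,0.178],"spin":0},{"gripper":0.0,"slide":[-0.005,0.0,0.178],"spin":0},{"gripper":0.0,"slide":[-0.005,0.0,0.178],"spin":0}], squeeze=20)

```text
time_s: 57.65
ee_pos: [0.4908, -0.4605, 0.2051]
eef_rot: [3.14, 0.001, 1.181]
force: [0.4, 0.5, -0.1]
grip_width: 0.0494
grip_force: 0.0
```

Call:
jog_arm(rows=[{"gripper":0.0,"slide":[0,0,0],"spin":0},{"gripper":0.0,"slide":[0,0,0],"spin":0},{"gripper":0.0,"slide":[0,0,0],"spin":0},{"gripper":0.0,"slide":[0,0,-0.06],"spin":0},{"gripper":0.0,"slide":[0,0,-0.12],"spin":0},{"gripper":0.0,"slide":[0,0,-0.18],"spin":0},{"gripper":0.0,"slide":[0,0,-0.24],"spin":0},{"gripper":0.0,"slide":[0,0,-0.3],"spin":0}])

```text
time_s: 58.45
ee_pos: [0.4901, -0.4605, 0.4561]
eef_rot: [-3.141, -0.0, 1.18]
force: [-0.4, -0.2, -0.6]
grip_width: 0.0361
grip_force: 20.0
```

Call:
jog_arm(rows=[{"gripper":0.0,"slide":[0.02,0,-0.05],"spin":0.14},{"gripper":0.0,"slide":[0.06,0,-0.05],"spin":0.28},{"gripper":0.0,"slide":[0.11,0,-0.05],"spin":0.42},{"gripper":0.0,"slide":[0.16,0,-0.05],"spin":0.56}])

```text
time_s: 58.85
ee_pos: [0.5515, -0.3114, 0.5041]
eef_rot: [-3.142, 0.0, 0.614]
force: [-0.4, 0.2, -0.7]
grip_width: 0.0358
grip_force: 20.0
```

```bash
python3 - <<'E'
from h import *
go(.664,.192,.33,-90); 
E
```

```text
t 58.9 gp [ 0.5515 -0.3114  0.3241] phi -54.8 j6 0.39 SLIDE [0.382, -0.347, -0.006] SPIN 0.614
```

Call:
jog_arm(rows=[{"gripper":0.0,"slide":[0.382,-0.347,-0.006],"spin":0.614},{"gripper":0.0,"slide":[0.382,-0.347,-0.006],"spin":0.614},{"gripper":0.0,"slide":[0.382,-0.347,-0.006],"spin":0.614},{"gripper":0.0,"slide":[0.382,-0.347,-0.006],"spin":0.614},{"gripper":0.0,"slide":[0.382,-0.347,-0.006],"spin":0.614},{"gripper":0.0,"slide":[0.382,-0.347,-0.006],"spin":0.614},{"gripper":0.0,"slide":[0.382,-0.347,-0.006],"spin":0.614},{"gripper":0.0,"slide":[0.382,-0.347,-0.006],"spin":0.614}])

```text
time_s: 59.65
ee_pos: [0.6342, 0.0721, 0.5086]
eef_rot: [3.141, 0.0, 0.006]
force: [1.1, -0.4, 0.0]
grip_width: 0.036
grip_force: 20.0
```

```bash
python3 - <<'E'
from h import *
go(.664,.192,.33,-90); 
E
```

```text
t 59.6 gp [0.6342 0.0721 0.3286] phi -89.6 j6 1.62 SLIDE [0.031, -0.12, -0.001] SPIN 0.006
```

Call:
jog_arm(rows=[{"gripper":0.0,"slide":[0.031,-0.118,-0.001],"spin":0.006},{"gripper":0.0,"slide":[0.031,-0.118,-0.001],"spin":0.006},{"gripper":0.0,"slide":[0.031,-0.118,-0.001],"spin":0.006},{"gripper":0.0,"slide":[0.031,-0.118,-0.001],"spin":0.006},{"gripper":0.0,"slide":[0.031,-0.118,-0.001],"spin":0.006},{"gripper":0.0,"slide":[0.031,-0.118,-0.001],"spin":0.006},{"gripper":0.0,"slide":[0.031,-0.118,-0.001],"spin":0.006}])

```text
time_s: 60.35
ee_pos: [0.6643, 0.187, 0.51]
eef_rot: [3.142, -0.0, -0.001]
force: [0.6, 0.2, -1.2]
grip_width: 0.0359
grip_force: 20.0
```

```bash
python3 - <<'E'
from h import *
go(.664,.192,.227,-90); 
E
```

```text
t 60.4 gp [0.6643 0.187  0.33  ] phi -90.1 j6 1.79 SLIDE [-0.0, -0.005, 0.103] SPIN -0.001
```

Call:
jog_arm(rows=[{"gripper":0.0,"slide":[0.0,-0.004,0.04],"spin":0},{"gripper":0.0,"slide":[0.0,-0.004,0.08],"spin":0},{"gripper":0.0,"slide":[0.0,-0.004,0.103],"spin":0},{"gripper":0.0,"slide":[0.0,-0.004,0.103],"spin":0},{"gripper":0.07,"slide":[0.0,-0.004,0.103],"spin":0},{"gripper":0.07,"slide":[0.0,-0.004,0.103],"spin":0},{"gripper":0.07,"slide":[0.0,-0.004,0.103],"spin":0},{"gripper":0.07,"slide":[0.0,-0.004,0.103],"spin":0}])

```text
time_s: 61.15
ee_pos: [0.6643, 0.1922, 0.4077]
eef_rot: [-3.141, -0.002, 0.001]
force: [-0.2, 0.2, -0.0]
grip_width: 0.0643
grip_force: 0.0
```

Call:
jog_arm(rows=[{"gripper":0.07,"slide":[0,0,-0.05],"spin":0},{"gripper":0.07,"slide":[0,0,-0.1],"spin":0},{"gripper":0.07,"slide":[0,0,-0.12],"spin":0},{"gripper":0.07,"slide":[0,0,-0.12],"spin":0}])

```text
time_s: 61.55
ee_pos: [0.6636, 0.1921, 0.531]
eef_rot: [-3.14, -0.007, 0.001]
force: [-0.6, 0.9, -0.5]
grip_width: 0.0702
grip_force: 0.0
```

```bash
python3 - <<'E'
from h import *
o=telemetry.get_obs(); p,d=snap('wrist','w12.png'); blocks('scene')
go(.549,.3024,.33,16)
C=cloud('wrist',d,o)
m=(p[...,2].astype(int)>p[...,0]+30); q=C[m]; q=q[((q>(.6,.14,.04))&(q<(.73,.25,.3))).all(-1)]; print('blue in port',len(q),np.percentile(q,[2,50,98],axis=0).round(3))
E
```

```text
t 61.7 gp [0.6646 0.1923 0.345 ] phi -90.0 j6 1.8 SLIDE [-0.115, -0.11, 0.015] SPIN 1.292
blue in port 1206 [[0.629 0.161 0.086]
 [0.669 0.185 0.141]
 [0.701 0.221 0.147]]
```

View pics/w12.png

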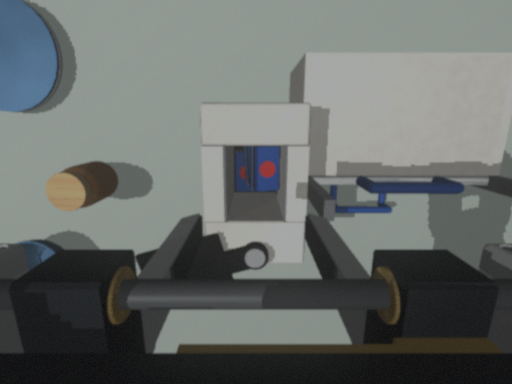

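All three blocks are in the port, around (257,170), with tops at z≈0.147 and well below the mouth. Now the cover.

Call:
jog_arm(rows=[{"gripper":0.06,"slide":[-0.115,-0.11,0],"spin":-0.14},{"gripper":0.06,"slide":[-0.115,-0.11,0],"spin":-0.29},{"gripper":0.06,"slide":[-0.115,-0.11,0],"spin":-0.44},{"gripper":0.06,"slide":[-0.115,-0.11,0],"spin":-0.59},{"gripper":0.06,"slide":[-0.115,-0.11,0],"spin":-0.73},{"gripper":0.06,"slide":[-0.115,-0.11,0],"spin":-0.88},{"gripper":0.06,"slide":[-0.115,-0.11,0],"spin":-1.02},{"gripper":0.06,"slide":[-0.115,-0.11,0],"spin":-1.17}])

```text
time_s: 62.5
ee_pos: [0.5494, 0.3023, 0.5248]
eef_rot: [-3.14, 0.002, 1.177]
force: [0.0, 0.5, -0.6]
grip_width: 0.0603
grip_force: 0.0
```

Call:
jog_arm(rows=[{"gripper":0.06,"slide":[0,0,0],"spin":-0.68},{"gripper":0.06,"slide":[0,0,0],"spin":-0.68},{"gripper":0.06,"slide":[0,0,0],"spin":-0.68},{"gripper":0.06,"slide":[0,0,0],"spin":-0.68},{"gripper":0.06,"slide":[0,0,0],"spin":-0.68},{"gripper":0.06,"slide":[0,0,0],"spin":-0.68}])

```text
time_s: 63.1
ee_pos: [0.5495, 0.3023, 0.525]
eef_rot: [-3.139, 0.0, 1.852]
force: [0.0, -0.3, -0.3]
grip_width: 0.0601
grip_force: 0.0
```

```bash
python3 - <<'E'
from h import *
o=telemetry.get_obs(); p,d=cams.camera('wrist'); C=cloud('wrist',d,o)
Q=C[((C>(.5,.26,.24))&(C<(.6,.34,.26))).all(-1)]; print('knob',len(Q),Q.mean(0).round(4) if len(Q) else '')
go(.549,.3024,.236,16)
E
```

```text
knob 390 [0.5462 0.3042 0.2456]
t 63.1 gp [0.5495 0.3023 0.3453] phi 15.9 j6 0.17 SLIDE [0.0, -0.0, 0.109] SPIN -0.001
```

Call:
jog_arm(rows=[{"gripper":0.06,"slide":[0,0,0.04],"spin":0},{"gripper":0.06,"slide":[0,0,0.08],"spin":0},{"gripper":0.06,"slide":[0,0,0.109],"spin":0},{"gripper":0.06,"slide":[0,0,0.109],"spin":0},{"gripper":0.0,"slide":[0,0,0.109],"spin":0},{"gripper":0.0,"slide":[0,0,0.109],"spin":0},{"gripper":0.0,"slide":[0,0,0.109],"spin":0},{"gripper":0.0,"slide":[0,0,0.109],"spin":0}], squeeze=15)

```text
time_s: 63.95
ee_pos: [0.5493, 0.3022, 0.4187]
eef_rot: [3.14, -0.0, 1.85]
force: [0.4, 0.6, 0.2]
grip_width: 0.0314
grip_force: 0.0
```

Call:
jog_arm(rows=[{"gripper":0.0,"slide":[0,0,0],"spin":0},{"gripper":0.0,"slide":[0,0,0],"spin":0},{"gripper":0.0,"slide":[0,0,0],"spin":0},{"gripper":0.0,"slide":[0,0,0],"spin":0}])

```text
time_s: 64.35
ee_pos: [0.5493, 0.3022, 0.418]
eef_rot: [3.141, -0.0, 1.851]
force: [0.4, 0.6, 4.3]
grip_width: 0.0218
grip_force: 15.0
```

```bash
sed -i 's/\.580,\.192/.580,.1915/' arc.py; python3 arc.py 105.7 47 8
```

```text
gp [0.54927327 0.30221875] 0.23801330777978452 r 0.1149033221791787 ang 105.51042756020884 F [0.4 0.6 4.3]
ang 98.4 [-0.001, 0.014, 0.0] spin 0.128
ang 91.0 [-0.004, 0.029, 0.0] spin 0.256
ang 83.7 [-0.009, 0.043, 0.0] spin 0.384
ang 76.4 [-0.015, 0.056, 0.0] spin 0.512
ang 69.0 [-0.023, 0.068, 0.0] spin 0.64
ang 61.7 [-0.033, 0.079, 0.0] spin 0.768
ang 54.3 [-0.044, 0.089, 0.0] spin 0.896
ang 47.0 [-0.056, 0.098, 0.0] spin 1.025
```

Call:
jog_arm(rows=[{"gripper":0.0,"slide":[-0.001,0.014,0],"spin":0.128},{"gripper":0.0,"slide":[-0.004,0.029,0],"spin":0.256},{"gripper":0.0,"slide":[-0.009,0.043,0],"spin":0.384},{"gripper":0.0,"slide":[-0.015,0.056,0],"spin":0.512},{"gripper":0.0,"slide":[-0.023,0.068,0],"spin":0.64},{"gripper":0.0,"slide":[-0.033,0.079,0],"spin":0.768},{"gripper":0.0,"slide":[-0.044,0.089,0],"spin":0.896},{"gripper":0.0,"slide":[-0.056,0.098,0],"spin":1.025}])

```text
time_s: 65.15
ee_pos: [0.6594, 0.2747, 0.418]
eef_rot: [3.141, 0.002, 0.82]
force: [-10.4, -10.5, 7.0]
grip_width: 0.0215
grip_force: 15.0
```

```bash
python3 arc.py 47 2 8
```

```text
gp [0.65936718 0.2746927 ] 0.2379722173692641 r 0.11497902129262774 ang 46.348092695929424 F [-10.4 -10.5   7. ]
ang 41.4 [-0.001, 0.01, 0.0] spin 0.098
ang 35.8 [-0.002, 0.021, 0.0] spin 0.196
ang 30.1 [-0.005, 0.032, 0.0] spin 0.295
ang 24.5 [-0.009, 0.043, 0.0] spin 0.393
ang 18.9 [-0.014, 0.053, 0.0] spin 0.491
ang 13.2 [-0.019, 0.063, 0.0] spin 0.589
ang 7.6 [-0.026, 0.072, 0.0] spin 0.687
ang 2.0 [-0.034, 0.08, 0.0] spin 0.785
```

Call:
jog_arm(rows=[{"gripper":0.0,"slide":[-0.003,0.01,0],"spin":0.098},{"gripper":0.0,"slide":[-0.004,0.02,0],"spin":0.196},{"gripper":0.0,"slide":[-0.007,0.031,0],"spin":0.295},{"gripper":0.0,"slide":[-0.011,0.042,0],"spin":0.393},{"gripper":0.0,"slide":[-0.015,0.052,0],"spin":0.491},{"gripper":0.0,"slide":[-0.02,0.062,0],"spin":0.589},{"gripper":0.0,"slide":[-0.027,0.071,0],"spin":0.687},{"gripper":0.0,"slide":[-0.035,0.079,0],"spin":0.785}])

```text
time_s: 65.95
ee_pos: [0.6936, 0.1957, 0.4182]
eef_rot: [-3.141, -0.003, 0.037]
force: [5.8, 1.3, 3.5]
grip_width: 0.022
grip_force: 15.0
```

```bash
python3 arc.py 2 -3 3
```

```text
gp [0.69359458 0.19571881] 0.23816250825188318 r 0.1136728931748549 ang 2.1269415660017392 F [5.8 1.3 3.5]
ang 0.3 [0.001, 0.004, 0.0] spin 0.029
ang -1.3 [0.001, 0.007, 0.0] spin 0.058
ang -3.0 [0.001, 0.01, -0.0] spin 0.087
```

Now to the stop, in small steps, watching the side force.

Call:
jog_arm(rows=[{"gripper":0.0,"slide":[0.001,0.002,0],"spin":0.02},{"gripper":0.0,"slide":[0.001,0.004,0],"spin":0.03},{"gripper":0.0,"slide":[0.001,0.004,0],"spin":0.03}])

```text
time_s: 66.25
ee_pos: [0.6943, 0.1924, 0.4181]
eef_rot: [-3.141, 0.0, 0.012]
force: [-2.4, -0.3, 4.4]
grip_width: 0.0218
grip_force: 15.0
```

Call:
jog_arm(rows=[{"gripper":0.0,"slide":[0,0.0015,0],"spin":0.012},{"gripper":0.0,"slide":[0,0.002,0],"spin":0.015},{"gripper":0.0,"slide":[0,0.002,0],"spin":0.015}])

```text
time_s: 66.55
ee_pos: [0.6943, 0.1909, 0.4181]
eef_rot: [-3.141, -0.0, -0.002]
force: [-2.2, 1.2, 5.3]
grip_width: 0.0216
grip_force: 15.0
```

Call:
jog_arm(rows=[{"gripper":0.0,"slide":[0,0.001,0],"spin":0.01},{"gripper":0.0,"slide":[0,0.002,0],"spin":0.015},{"gripper":0.0,"slide":[0,0.002,0],"spin":0.015}])

```text
time_s: 66.85
ee_pos: [0.6941, 0.1902, 0.4181]
eef_rot: [-3.138, -0.001, -0.015]
force: [-0.0, 10.6, 3.7]
grip_width: 0.0217
grip_force: 15.0
```

Call:
jog_arm(rows=[{"gripper":0.0,"slide":[0,0.001,0],"spin":0.0},{"gripper":0.0,"slide":[0,0.001,0],"spin":0.0}])

```text
time_s: 67.05
ee_pos: [0.694, 0.1899, 0.4181]
eef_rot: [-3.137, -0.001, -0.014]
force: [1.4, 15.8, 2.8]
grip_width: 0.0217
grip_force: 15.0
```

Call:
jog_arm(rows=[{"gripper":0.06,"slide":[0,0,0],"spin":0},{"gripper":0.06,"slide":[0,0,0],"spin":0},{"gripper":0.06,"slide":[0,0,0],"spin":0},{"gripper":0.06,"slide":[0,0,0],"spin":0},{"gripper":0.06,"slide":[0,0,-0.05],"spin":0},{"gripper":0.06,"slide":[-0.03,0,-0.1],"spin":0},{"gripper":0.06,"slide":[-0.05,0,-0.12],"spin":0},{"gripper":0.06,"slide":[-0.05,0,-0.12],"spin":0}])

```text
time_s: 67.85
ee_pos: [0.6418, 0.1881, 0.5438]
eef_rot: [-3.139, -0.008, -0.019]
force: [-0.3, 0.1, 0.8]
grip_width: 0.0602
grip_force: 0.0
```

```bash
python3 - <<'E'
from h import *
o=telemetry.get_obs(); p,d=snap('wrist','w13.png'); C=cloud('wrist',d,o)
m=(p[...,0].astype(int)>p[...,2]+70)&(C[...,2]>.235)&(C[...,2]<.26); print('knob',m.sum(),C[m].mean(0).round(4))
m=(p.max(2)<45)&(C[...,2]>.203)&(C[...,2]<.216); print(cv2.minAreaRect((C[m][:,:2]*1000).astype(np.float32)))
p,d=cams.camera('top'); C=cloud('top',d)
Q=C[((C>(.64,-.06,.18))&(C<(.67,.06,.23))).all(-1)]; print('sash',np.median(Q,0).round(3))
Q=C[((C>(.55,-.04,.035))&(C<(.6,.04,.06))).all(-1)]; print('tray',np.median(Q,0).round(3))
for t in ['sugar_jar','syrup','bowl','mug1','block1']: print(t,[(np.round(r['point'],3).tolist(),round(r['confidence'],2)) for r in finder.find_in(t,'scene')])
snap('scene','s13.png')
E
```

```text
knob 342 [0.6935 0.1925 0.2459]
((646.8304443359375, 191.51121520996094), (113.81317901611328, 73.37355041503906), 0.39630553126335144)
sash [ 0.658 -0.002  0.193]
tray [0.585 0.001 0.048]
sugar_jar [([0.636, 0.455, 0.099], 0.62)]
syrup [([0.703, -0.319, 0.109], 0.74)]
bowl [([0.471, 0.623, 0.036], 0.89), ([0.553, 0.262, 0.213], 0.68)]
mug1 [([0.657, 0.003, 0.119], 0.72)]
block1 []
```

View pics/s13.png

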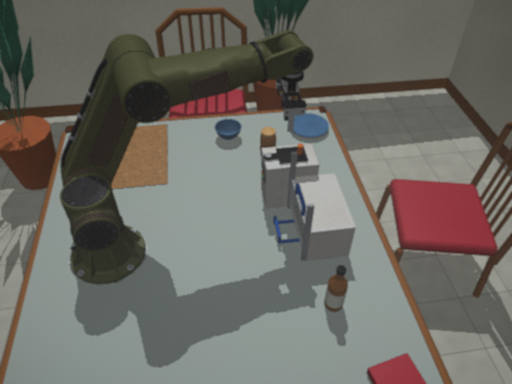

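The scene shows the cover shut (knob at (300,148)), the sash down (handle at (300,197)), the tray home (handle at (287,228)), and no loose mugs or blocks. The bystanders are in place and the arm is clear.

```bash
python3 -c "
from station import workorder; print(workorder.hand_in())"
```

```text
the job is handed in; nothing more can be done
None
```

The job is handed in, though no verdict came back: both mugs stand on the tray inside the closed washer, all three blocks are in the port, the cover is fully shut, and the sugar jar, syrup bottle and bowl were left alone.

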